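# Weigh a brass clock weight on a sprung hand scale

### The job

Weigh the large brass clock weight: take the sprung hand scale off its hanger stand by its grip, pass its hook under the weight's steel bail, and raise it slowly until the weight just hangs clear of the bench, by some millimetres and no more than about one centimetre, and hold it still there for a second. Then lower the weight gently to stand upright where it was, unhook it and hang the scale back on its stand. Lift the weight only by the hook, without tipping, dragging, jerking or forcing it, and leave the other things on the bench undisturbed.

Things in the scene. Friction and masses are not known exactly. Their poses are not given: they have to be found in the camera images.
- scale_grip (a point): centre of the hand scale's grey grip block (34 mm along the scale's x, 22 mm along its y, 55 mm tall), the place to grasp it, pads on its y sides; its top is 26 mm above, and a collar's top 29 mm below this point. The scale hangs upright, 0.16 kg. Axes: z up along the scale, x the way its hook's tip points.
- scale: the same hand scale; origin on its axis at the underside of its aluminium collar (34 x 56 x 5 mm, rests on the stand's tines), 34 mm below the grip's centre. Below is a white body 20 (x) x 24 (y) x 80 mm, out of whose foot comes a steel hook on a sprung rod. The hook turns only with the scale.
- hook_seat (a point): bearing point of the hook: top of its 5 mm wire at the bottom of the bend, on the scale's axis, 156.5 mm below the grip's centre plus the spring's stretch. The hook lies in the scale's x-z plane: tip at x = 16 mm, its top 10 mm above this point; back at x = -17 mm; the throat, open to +x, goes up to 31 mm above this point, where the back rejoins the axis. Lowest point 5 mm below this point.
- scale_rod (a joint): stretch of the scale's spring (m), 0 to 0.075: about 150 N/m from zero, so 1 N gives 6.7 mm; the hook's own 30 g stretches it 2 mm. The full stop is at 75 mm (11 N).
- stand: fixed hanger stand; origin on the bench under the scale's axis. Base 120 x 90 x 12 mm (x -35 to 85), post at x = 65 mm, 160 mm tall, and two level tines along x (top at 160 mm, x -26 to 56, 32 mm clear between, 52 mm over all), open to its -x side. The scale's x is along the stand's x (within 2 degrees); it comes off up a little and then out to -x, or straight up.
- weight_center (a point): centre of the large brass clock weight: upright cylinder 48 mm dia, 70 mm tall, standing on the bench, this point 35 mm up. Its mass is not known: 0.35 to 0.8 kg.
- weight: the same clock weight, origin at the centre of its underside. The bail's arch stands in its y-z plane.
- weight_base (a point): centre of the weight's underside (0 mm up when it stands on the bench)
- weight_bail (a point): the bail's peak: centre of its 6 mm steel wire at mid-arch, 109 mm above the weight's underside. The bail is a fixed gabled arch in the weight's y-z plane: legs at y = +-19 mm up to 96 mm, then sloping to the peak. The opening below the peak is 36 mm high (from the weight's top at 70 mm) and 32 mm wide, passed through along the weight's x from either side.
- small_weight: bystander: small brass clock weight, 34 dia x 60 mm tall with a 12 mm neck and NO bail, standing near the large weight; origin at its underside's centre
- holder: bystander: dark steel movement holder, 50 x 36 x 28 mm; origin at its underside
- loupe: bystander: aluminium eye loupe, 38 mm dia x 34 mm, standing near the hanger stand; origin at its underside
- bob: bystander: flat brass pendulum bob, 72 mm dia x 13 mm, with a 100 mm flat steel rod lying along its -x; origin under the disc centre
- jar: bystander: glass jar with white cap, 52 mm dia x 55 mm tall; origin at its underside
- driver: bystander: small screwdriver lying flat, 130 mm long; origin near its middle
- tweezers: bystander: steel tweezers lying flat, 135 mm long; origin near their middle
Things that resemble listed ones, but are neither listed nor needed, are in the scene too. Several things look just like the stand: the one meant starts farthest to the robot's right.

How it is judged:
On the way, in this order (a step that is already met when the one before it is completed fails the run):
1. the hook is under the bail and pulls at it with over 1 N while the weight still stands on the bench (contact force between scale and weight above 1 N and distance between hook_seat and weight_bail below 0.015 m and height (world z) of weight_base below 0.0015 m), for 0.1 s.
2. the weight hangs from the hook just clear of the bench (underside 1.5 to 12 mm up), still and upright (height (world z) of weight_base between 0.0015 and 0.012 m and contact force between scale and weight above 2.5 N and distance between hook_seat and weight_bail below 0.015 m and linear speed of weight below 0.02 m/s and angle between weight's own z axis and vertical below 0.15 rad), for 0.8 s.
At the end, for the whole second after the job is handed in: the large weight stands upright on the bench, within 30 mm of where it started, unhooked and still; the hand scale hangs upright and still on the stand's tines by its collar, its axis within 25 mm of its place there (height (world z) of weight_base below 0.0015 m and angle between weight's own z axis and vertical below 0.05 rad and distance of weight_base from where it was at the start of the episode below 0.03 m and linear speed of weight below 0.01 m/s and z of scale in the frame of stand between 0.155 and 0.165 m and horizontal distance between scale and stand below 0.025 m and angle between scale's own z axis and vertical below 0.1 rad and linear speed of scale below 0.02 m/s and contact force between scale and weight below 0.1 N); the robot touches nothing.
It fails at once if the scale and the weight press or pull on each other with more than 10.5 N (contact force between scale and weight above 10.5 N).
It fails at once if the weight is jerked (faster than 0.12 m/s) or jumps or is lifted more than 25 mm (height (world z) of weight_base above 0.025 m or linear speed of weight above 0.12 m/s).
It fails at once if the weight is tipped (over 0.25 rad) or dragged or swung over 30 mm from where it stood (angle between weight's own z axis and vertical above 0.25 rad or distance of weight_base from where it was at the start of the episode above 0.03 m).
It fails at once if the fingers or the arm touch the weight (contact force between any of the fingers, the arm and weight above 0.5 N).
It fails at once if another thing on the bench is moved (over 15 mm) (distance of any of small_weight, holder, loupe, bob, jar, driver, tweezers from where it was at the start of the episode above 0.015 m).
It also fails if it takes over 72 s, if anything falls off the work surface, if the arm or the gripper's body presses on something with over 40 N, if the wrist force passes 120 N, or if a joint passes its speed limit or range.

### The arm

A 6-joint arm with a two-finger parallel gripper is mounted at the origin on the work surface. World frame = base frame: x ahead of the robot, y to its left, z up, the work surface at z = 0. Lengths are in m, angles in rad, forces in N, time in s.
With the tool pointing down it reaches from about 0.4 to 0.825 m from the base axis. Payload 7 kg.
Tool frame: the origin (TCP) lies midway between the tips of the shut fingers; the grasp point (between the pads) lies 19 mm behind it; z points along the fingers, x is the direction in which the jaws open and shut, and the axes are right-handed (so a half turn about z gives the same grasp; the last joint's range is limited). The gripper opens to 88 mm and grips with 3 to 60 N. Pads are 19 mm wide; open, the fingers measure 130 mm over their backs; the gripper's body (78 mm by 193 mm) begins 47 mm behind the grasp point.
Start: joints at [1.615, 0.359, 0.012, 0, -1.224, -0.288], TCP at [0.163, 0.655, 0.227] pointing down, gripper open.
Joint ranges: [-3.07, 3.07], [-1.43, 2.12], [-1.02, 1.25], [-3.03, 1.67], [-3.05, -0], [-3.03, 3.03]. Speed limits (rad/s): [2.39, 2.39, 3.01, 3.14, 3.14, 3.14].

### API

Orientations are given as [roll, pitch, yaw] about the fixed x, y, z axes, in that order (R = Rz(yaw) Ry(pitch) Rx(roll)).
In Python, from station import arm, viewer, ticket gives the robot as it stands. The module is installed in compiled form; this text tells all that it offers.
- The arm moves only by the tool step_arm, never from a script. Its argument "targets" is a list of rows, each a list of 3 entries, a list of its own where there are three numbers: the shift along the tool's x, y, z in m, then the turn, a rotation vector about the tool's x, y, z in degrees, then the opening, from -1 (shut) to 1 (fully open), so that 0 is half open. A call has exactly 8 rows; each row shifts and turns the commanded pose from where the row before left it, along the tool's axes as they then stand; what a row does not reach is not made up. A row lasts 1/10 s, in which the tool goes at most 50 mm and 8.59 degrees, less where a joint would pass 70% of its speed; a pose out of reach is approached as far as the arm can. A call is refused whole if a number of a shift passes 0.05 or a number of a turn 8.59, either way. A call with a gripper value outside its range is refused whole. The fingers move at their own pace and stop on an object; "grip_force" is the grip in N (left out, the last holds). Time passes only in rows, so rows that do not move let the fingers close, or fill a call up. It gives the time, the measured TCP pose, the force and the opening at its end, in the units of the state.
- arm.get_state(): the state, without advancing time (a new reading comes with each control period).
- viewer.grab_frame(name): name is "side" or "top" or "wrist"; returns (picture, depth): 420x560x3 uint8, red, green, blue; 420x560 float32, m along the optical axis (not along the pixel's ray), 0 where there is no reading.
- viewer.calibration(name): a dict with "fov_y" (degrees; the focal length in pixels is half the picture's height over the tangent of half this angle, whatever the lens; pixels are square), "cx", "cy" (the principal point, pixels), "world_to_cam" (4x4, takes a point from world to camera coordinates); the wrist camera has in their place "tool_from_camera" (4x4, takes a point from camera to tool coordinates, whose origin is the TCP and whose axes are the tool frame's). Camera axes: x right, y up, looking along -z (the intrinsics and any distortion apply to the point x, -y, -z); pixel columns grow to the right and rows downward; lengths in m; the calibration is good to about 2 mm. The wrist camera is an equidistant fisheye: a pixel r from the principal point sees the ray r / f radians off the axis. A picture is of the moment at which its call begins: read the wrist's pose just before it. calibration takes no time and is no camera call.
- ticket.job_done(): hands the job in, once; it reports no verdict.
The state is a dict: "t": time; "q": joint angles; "qd": joint speeds; "joint_efforts": joint torques, N m; "eef_pos": TCP position; "ee_rot": TCP orientation; "force": force on the tool from outside, world axes, zero at the start; "moment": the same for the moment, N m; "width": finger opening in m.
Only numpy, scipy, OpenCV 4.12 (cv2) and the standard library are available. Lean on these libraries where they do the work, as an engineer would, in place of code of your own. Each camera call takes 0.05 s, during which the arm holds its last target.

## Working session

There is one attempt and no reset: what is moved stays moved. The work goes in short steps, Python scripts to look and compute and a tool call to move; the robot and the scene stay as the last step left them, time stands still between calls to the robot, and variables do not carry over. Pictures are saved under pics/ and viewed, and the job is handed in when it is done.

Besides the shell and the picture viewer there is one more tool, called after "Emit:" as name(argument=value, ...) on one line, values as JSON. step_arm: Moves the arm, as the interface text tells. Its arguments: {"type":"object","properties":{"targets":{"type":"array"},"grip_force":{"type":"number"}},"required":["targets"]}

```bash
mkdir -p pics; cat > h.py <<'E'
import numpy as np,cv2
from scipy.spatial.transform import Rotation as R
from station import arm,viewer,ticket
def grab(n,tag):
    s=arm.get_state(); p,d=viewer.grab_frame(n)
    cv2.imwrite(f'pics/{tag}.png',p[:,:,::-1]); np.savez(f'pics/{tag}.npz',p=p,d=d,pos=s['eef_pos'],rot=s['ee_rot'])
    return p,d,s
def rays(n,uv,s=None):
    c=viewer.calibration(n); f=210/np.tan(np.radians(c['fov_y'])/2)
    uv=np.atleast_2d(uv).astype(float); x=(uv[:,0]-c['cx'])/f; y=(uv[:,1]-c['cy'])/f
    if 'world_to_cam' in c:
        M=np.linalg.inv(c['world_to_cam']); d=np.c_[x,-y,-np.ones(len(x))]
    else:
        r=np.hypot(x,y)+1e-12; d=np.c_[np.sin(r)*x/r,-np.sin(r)*y/r,-np.cos(r)]
        T=np.eye(4);T[:3,:3]=R.from_euler('xyz',s['ee_rot']).as_matrix();T[:3,3]=s['eef_pos'];M=T@c['tool_from_camera']
    return M[:3,3],d@M[:3,:3].T,-d[:,2]
def pts(n,uv,depth,s=None):
    o,d,z=rays(n,uv,s); return o+d*(np.asarray(depth)/z)[:,None]
def plane(n,uv,h,s=None):
    o,d,z=rays(n,uv,s); return o+d*((h-o[2])/d[:,2])[:,None]
E
python3 - <<'E'
from h import *
for n in('top','side','wrist'):
    p,d,s=grab(n,n+'0'); c=viewer.calibration(n); print(n,c)
print(s)
E
```

```text
top {'fov_y': 50.39520584231742, 'cx': 279.3478174980958, 'cy': 216.18212352035553, 'world_to_cam': array([[-0.01640117, -0.99970745, -0.01777698,  0.06964186],
       [ 0.99045784, -0.01867749,  0.13654454, -0.55667644],
       [-0.13683662, -0.01536786,  0.99047442, -0.94927593],
       [ 0.        ,  0.        ,  0.        ,  1.        ]])}
side {'fov_y': 48.56009072760946, 'cx': 279.20535308102, 'cy': 214.2108731127722, 'world_to_cam': array([[ 0.72717082, -0.68644787, -0.00345401, -0.37032698],
       [ 0.49210331,  0.51777566,  0.69981619, -0.38762073],
       [-0.47859893, -0.51058564,  0.71431462, -0.80394005],
       [ 0.        ,  0.        ,  0.        ,  1.        ]])}
wrist {'fov_y': 65.70646984690485, 'cx': 280.6378366460904, 'cy': 207.68462424870336, 'tool_from_camera': array([[ 9.99999763e-01, -5.66588373e-04, -3.91047322e-04,
         6.54238532e-04],
       [-6.58098378e-04, -9.53503642e-01, -3.01380774e-01,
        -8.13201377e-02],
       [-2.02106204e-04,  3.01380960e-01, -9.53503789e-01,
        -1.59484085e-01],
       [ 0.00000000e+00,  0.00000000e+00,  0.00000000e+00,
         1.00000000e+00]])}
{'t': 0.1, 'q': array([ 1.61509205e+00,  3.59327696e-01,  1.11445270e-02, -3.13035719e-04,
       -1.22411267e+00, -2.88076116e-01]), 'qd': array([ 0.00089296, -0.00079902,  0.00094116,  0.00282432,  0.00077775,
        0.00023316]), 'joint_efforts': array([-1.29323849e-03, -5.84163594e+01,  2.93750936e+01,  7.01550364e+00,
        1.01313181e-02, -6.07211655e-05]), 'eef_pos': array([0.16286206, 0.65459736, 0.22570494]), 'ee_rot': array([-3.14144875e+00, -1.52134003e-03, -1.81468341e+00]), 'force': array([ 0.61653877,  0.45675476, -0.00276928]), 'moment': array([0.01451323, 0.05567439, 0.0349382 ]), 'width': 0.0875290554610673}
```

View pics/top0.png

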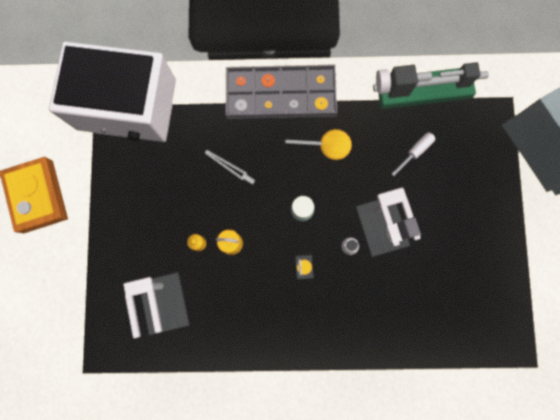

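View pics/side0.png

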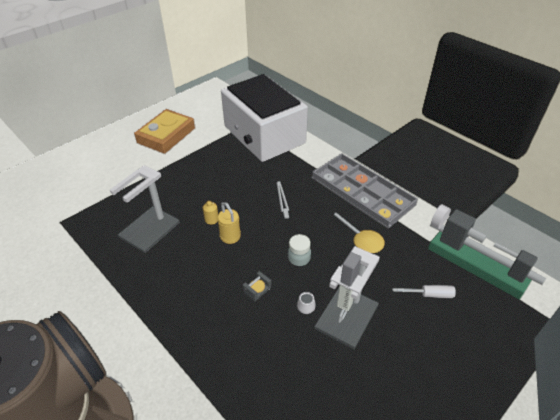

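View pics/wrist0.png

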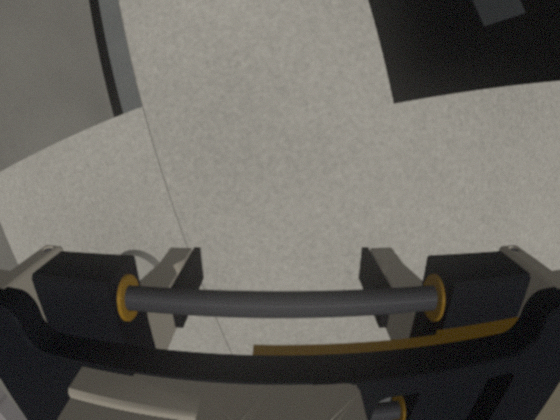

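The top view shows the stand with the scale at about (395,222), the loupe at (350,246), the large weight at (230,242), the small weight at (197,242), and an empty lookalike stand at (155,305). Next I'll zoom in and measure.

```bash
python3 - <<'E'
from h import *
t=np.load('pics/top0.npz'); s=np.load('pics/side0.npz')
def cr(p,x,y,w,h): return cv2.resize(p[y:y+h,x:x+w,::-1],(400,300),interpolation=cv2.INTER_CUBIC)
a=np.vstack([np.hstack([cr(t['p'],345,180,80,60+20),cr(t['p'],180,215,80,60)]),np.hstack([cr(s['p'],310,240,100,110),cr(s['p'],190,190,80,60)])])
cv2.imwrite('pics/crops.png',a)
for n,D in(('top',t),('side',s)):
    d=D['d']; v,u=np.nonzero(d>0); P=pts(n,np.c_[u,v],d[v,u]); 
    np.savez('pics/pc_'+n,P=P,C=D['p'][v,u],u=u,v=v)
    for nm,(u0,u1,v0,v1) in dict(top=dict(stand=(350,425,180,260),weight=(214,246,226,258)),side=dict(stand=(310,385,240,350),weight=(215,245,195,245)))[n].items():
        m=(u>=u0)&(u<u1)&(v>=v0)&(v<v1)&(P[:,2]>0.02)
        Q=P[m]; 
        for lo,hi in((.02,.06),(.06,.08),(.08,.1),(.1,.12),(.12,.14),(.14,.17),(.17,.19),(.19,.21),(.21,.25)):
            q=Q[(Q[:,2]>=lo)&(Q[:,2]<hi)]
            if len(q): print(n,nm,lo,len(q),q.min(0).round(3),q.max(0).round(3),np.median(q,0).round(3))
E
```

```text
top stand 0.02 162 [ 0.475 -0.182  0.021] [ 0.579 -0.094  0.06 ] [ 0.496 -0.106  0.031]
top stand 0.06 8 [ 0.567 -0.156  0.061] [ 0.576 -0.154  0.072] [ 0.572 -0.154  0.07 ]
top stand 0.08 13 [ 0.497 -0.171  0.083] [ 0.513 -0.166  0.093] [ 0.505 -0.169  0.089]
top stand 0.14 844 [ 0.48  -0.211  0.149] [ 0.593 -0.134  0.17 ] [ 0.554 -0.162  0.16 ]
top stand 0.17 55 [ 0.49  -0.184  0.17 ] [ 0.523 -0.165  0.19 ] [ 0.505 -0.17   0.18 ]
top stand 0.19 59 [ 0.49  -0.184  0.19 ] [ 0.523 -0.165  0.21 ] [ 0.506 -0.169  0.201]
top stand 0.21 243 [ 0.491 -0.193  0.21 ] [ 0.527 -0.166  0.223] [ 0.509 -0.178  0.219]
top weight 0.02 41 [0.478 0.146 0.02 ] [0.514 0.175 0.06 ] [0.489 0.15  0.038]
top weight 0.06 347 [0.479 0.146 0.061] [0.526 0.194 0.077] [0.498 0.169 0.07 ]
top weight 0.08 19 [0.498 0.148 0.085] [0.506 0.191 0.1  ] [0.501 0.154 0.098]
top weight 0.1 44 [0.499 0.151 0.1  ] [0.506 0.188 0.113] [0.502 0.17  0.106]
side stand 0.02 133 [ 0.486 -0.189  0.02 ] [ 0.598 -0.009  0.06 ] [ 0.505 -0.169  0.033]
side stand 0.06 21 [ 0.496 -0.188  0.061] [ 0.507 -0.181  0.079] [ 0.501 -0.186  0.0
[... 245 characters left out ...]
 [ 0.502 -0.18   0.13 ]
side stand 0.14 824 [ 0.481 -0.214  0.14 ] [ 0.594 -0.138  0.17 ] [ 0.523 -0.184  0.16 ]
side stand 0.17 115 [ 0.49  -0.197  0.17 ] [ 0.526 -0.177  0.19 ] [ 0.495 -0.191  0.18 ]
side stand 0.19 121 [ 0.49  -0.197  0.19 ] [ 0.525 -0.176  0.21 ] [ 0.495 -0.191  0.2  ]
side stand 0.21 241 [ 0.49  -0.197  0.21 ] [ 0.527 -0.17   0.222] [ 0.506 -0.185  0.219]
side weight 0.02 259 [0.479 0.14  0.02 ] [0.523 0.239 0.06 ] [0.493 0.15  0.039]
side weight 0.06 276 [0.479 0.141 0.06 ] [0.526 0.193 0.08 ] [0.498 0.162 0.07 ]
side weight 0.08 34 [0.499 0.144 0.081] [0.507 0.188 0.099] [0.502 0.149 0.09 ]
side weight 0.1 32 [0.499 0.15  0.102] [0.507 0.177 0.114] [0.502 0.163 0.106]
```

View pics/crops.png

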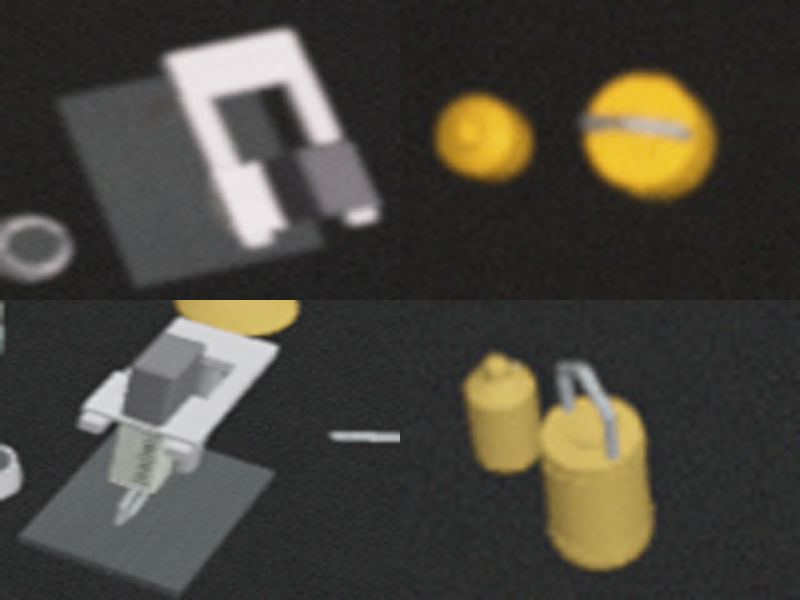

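```bash
python3 - <<'E'
from h import *
for n in('top','side'):
    z=np.load(f'pics/pc_{n}.npz');P,C,u,v=z['P'],z['C'],z['u'],z['v']
    X=P[:,0];Y=P[:,1];Z=P[:,2]
    def rect(m,nm):
        q=P[m]; r=cv2.minAreaRect((q[:,:2]*1000).astype(np.float32)); print(n,nm,len(q),np.round(r[0],1),np.round(r[1],1),round(r[2],1),'z',np.median(q[:,2]).round(4))
    near=(X>.45)&(X<.62)&(Y>-.24)&(Y<-.1)
    rect(near&(Z>.215)&(Z<.23),'griptop')
    rect(near&(Z>.155)&(Z<.164),'tines')
    base=near&(Z>.008)&(Z<.016); rect(base,'base')
    w=(X>.46)&(X<.55)&(Y>.13)&(Y<.21)
    m=w&(Z>.066)&(Z<.074)&(C[:,0]>C[:,2]*1.4); q=P[m]; c,r=cv2.minEnclosingCircle((q[:,:2]*1000).astype(np.float32)); print(n,'wtop',c,r,len(q),np.median(q[:,2]))
    q=P[w&(Z>.078)&(Z<.125)]; l=cv2.fitLine((q[:,:2]*1000).astype(np.float32),cv2.DIST_HUBER,0,.01,.01).ravel(); print('bail',l,np.degrees(np.arctan2(l[1],l[0])),'n',len(q),q[:,2].max(), q[:,1].min(),q[:,1].max())
    for nm,(a,b,c_,d_) in dict(small=(.46,.54,.21,.28),loupe=(.46,.53,-.13,-.08),holder=(.43,.49,-.04,.03),jar=(.54,.62,-.04,.06)).items():
        q=P[(X>a)&(X<b)&(Y>c_)&(Y<d_)&(Z>.01)]
        if len(q): print(n,nm,q.min(0).round(3),q.max(0).round(3))
E
```

```text
top griptop 229 [ 508.9 -179.4] [33.9 23.4] 14.1 z 0.2189
top tines 688 [ 536.3 -171.2] [103.9  54.7] 15.2 z 0.1595
top base 1395 [ 530.1 -153.2] [119.5 129.7] 14.6 z 0.0115
top wtop (502.1531677246094, 170.10214233398438) 23.874849319458008 312 0.06992671207865264
bail [1.24351546e-01 9.92238224e-01 5.01879517e+02 1.67992172e+02] 82.85668 n 63 0.11300562566444039 0.1482004549690051 0.19119035351793207
top small [0.487 0.229 0.011] [0.519 0.261 0.063]
top loupe [ 0.473 -0.13   0.01 ] [ 0.527 -0.08   0.038]
top holder [ 0.43  -0.011  0.01 ] [0.471 0.025 0.032]
top jar [ 0.55  -0.016  0.011] [0.598 0.034 0.06 ]
side griptop 208 [ 509.  -183.4] [34.7 21.3] 14.7 z 0.2195
side tines 513 [ 537.6 -175.8] [105.8  55.9] 14.1 z 0.1601
side base 1800 [ 530.1 -154.5] [122.3 134. ] 15.4 z 0.0116
side wtop (501.5956115722656, 166.1368865966797) 25.08484649658203 204 0.07002584608096107
bail [8.6903796e-02 9.9621671e-01 5.0183618e+02 1.6243579e+02] 85.01449 n 72 0.11424740645037501 0.14386372245871498 0.18800612964457547
side small [0.487 0.224 0.01 ] [0.521 0.259 0.063]
side loupe [ 0.472 -0.12   0.01 ] [ 0.507 -0.086  0.037]
side holder [ 0.43  -0.015  0.01 ] [0.475 0.023 0.031]
side jar [ 0.551 -0.021  0.01 ] [0.6   0.027 0.058]
```

```bash
cat >> h.py <<'E'
def plan(target,yaw_deg=None,n=8,start=None,syaw=None):
    s=arm.get_state(); p=np.array(s['eef_pos'] if start is None else start); T=np.array(target,float)
    y0=np.degrees(s['ee_rot'][2]) if syaw is None else syaw
    dy=0 if yaw_deg is None else (yaw_deg-y0+180)%360-180
    out=[]
    for i in range(n):
        psi=np.radians(y0+dy*i/n); d=(T-p)/n
        out.append([[round(float(d[0]*np.cos(psi)+d[1]*np.sin(psi)),4),round(float(d[0]*np.sin(psi)-d[1]*np.cos(psi)),4),round(float(-d[2]),4)],[0,0,round(-dy/n,2)]])
    for o in out: print(o)
    print('norm',np.linalg.norm((T-p)/n))
E
python3 - <<'E'
from h import *
plan([.43,.37,.29],-90)
E
```

```text
[[0.0265, -0.041, -0.008], [0, 0, np.float64(-1.75)]]
[[0.0277, -0.0402, -0.008], [0, 0, np.float64(-1.75)]]
[[0.0289, -0.0393, -0.008], [0, 0, np.float64(-1.75)]]
[[0.0301, -0.0384, -0.008], [0, 0, np.float64(-1.75)]]
[[0.0313, -0.0375, -0.008], [0, 0, np.float64(-1.75)]]
[[0.0324, -0.0365, -0.008], [0, 0, np.float64(-1.75)]]
[[0.0335, -0.0355, -0.008], [0, 0, np.float64(-1.75)]]
[[0.0346, -0.0345, -0.008], [0, 0, np.float64(-1.75)]]
norm 0.04945246607887872
```

Emit:
step_arm(targets=[[[0.026,-0.04,-0.008],[0,0,-1.75],1],[[0.027,-0.04,-0.008],[0,0,-1.75],1],[[0.029,-0.039,-0.008],[0,0,-1.75],1],[[0.03,-0.038,-0.008],[0,0,-1.75],1],[[0.031,-0.037,-0.008],[0,0,-1.75],1],[[0.032,-0.036,-0.008],[0,0,-1.75],1],[[0.033,-0.035,-0.008],[0,0,-1.75],1],[[0.034,-0.034,-0.008],[0,0,-1.75],1]])

```text
t: 0.95
eef_pos: [0.4277, 0.3721, 0.2909]
ee_rot: [3.142, 0.0, -1.569]
force: [-0.2, 0.0, -0.5]
width: 0.0874
```

```bash
python3 - <<'E'
from h import *
s=arm.get_state();print(s['eef_pos'],np.degrees(s['ee_rot']),s['q'])
plan([.49,.09,.30],-83)
E
```

```text
[0.42765723 0.3720681  0.29093054] [ 1.79999197e+02  9.20369564e-03 -8.98798952e+01] [ 1.06110623e+00  1.45094490e-01 -1.28113888e-01 -9.43874856e-05
 -1.29745476e+00  5.11811795e-01]
[[0.0353, -0.0077, -0.0011], [0, 0, np.float64(-0.86)]]
[[0.0354, -0.0072, -0.0011], [0, 0, np.float64(-0.86)]]
[[0.0355, -0.0067, -0.0011], [0, 0, np.float64(-0.86)]]
[[0.0356, -0.0061, -0.0011], [0, 0, np.float64(-0.86)]]
[[0.0357, -0.0056, -0.0011], [0, 0, np.float64(-0.86)]]
[[0.0358, -0.0051, -0.0011], [0, 0, np.float64(-0.86)]]
[[0.0358, -0.0045, -0.0011], [0, 0, np.float64(-0.86)]]
[[0.0359, -0.004, -0.0011], [0, 0, np.float64(-0.86)]]
norm 0.03612722458155572
```

Emit:
step_arm(targets=[[[0.027,-0.006,-0.001],[0,0,-0.9],1],[[0.027,-0.006,-0.001],[0,0,-0.9],1],[[0.027,-0.006,-0.001],[0,0,-0.9],1],[[0.027,-0.006,-0.001],[0,0,-0.9],1],[[0.027,-0.006,-0.001],[0,0,-0.9],1],[[0.027,-0.006,-0.001],[0,0,-0.9],1],[[0.027,-0.006,-0.001],[0,0,-0.9],1],[[0,0,0],[0,0,0],1]])

```text
t: 1.75
eef_pos: [0.478, 0.1847, 0.2977]
ee_rot: [-3.142, -0.0, -1.462]
force: [-0.2, -0.5, 0.4]
width: 0.0878
```

```bash
python3 - <<'E'
from h import *
p,d,s=grab('wrist','w1'); print(s['eef_pos'],np.degrees(s['ee_rot']))
v,u=np.nonzero(d>0); P=pts('wrist',np.c_[u,v],d[v,u],s);C=p[v,u]
X,Y,Z=P.T; w=(X>.46)&(X<.55)&(Y>.13)&(Y<.21)
m=w&(Z>.064)&(Z<.076)&(C[:,0]>C[:,2]*1.4);c,r=cv2.minEnclosingCircle((P[m][:,:2]*1000).astype(np.float32)); print(c,r,m.sum(),np.median(Z[m]))
m=w&(Z>.085)&(Z<.125);q=P[m];l=cv2.fitLine((q[:,:2]*1000).astype(np.float32),cv2.DIST_HUBER,0,.01,.01).ravel(); print('bail',l,np.degrees(np.arctan2(l[1],l[0])),len(q),np.percentile(q,[2,50,98],axis=0))
plan([.509,-.181,.28],-75.4)
E
```

```text
[0.47803156 0.18474671 0.29772297] [-1.79999611e+02 -1.15327486e-02 -8.37696810e+01]
(502.4009704589844, 167.56069946289062) 24.24973487854004 1018 0.07137955111224639
bail [9.7151302e-02 9.9526960e-01 5.0243115e+02 1.6767276e+02] 84.42484 202 [[0.49816088 0.14680685 0.08929338]
 [0.50238369 0.16816253 0.10497998]
 [0.50612967 0.18796263 0.11303732]]
[[0.046, 0.0011, 0.0022], [0, 0, np.float64(-1.05)]]
[[0.046, 0.0019, 0.0022], [0, 0, np.float64(-1.05)]]
[[0.0459, 0.0028, 0.0022], [0, 0, np.float64(-1.05)]]
[[0.0459, 0.0036, 0.0022], [0, 0, np.float64(-1.05)]]
[[0.0458, 0.0045, 0.0022], [0, 0, np.float64(-1.05)]]
[[0.0457, 0.0053, 0.0022], [0, 0, np.float64(-1.05)]]
[[0.0456, 0.0061, 0.0022], [0, 0, np.float64(-1.05)]]
[[0.0455, 0.007, 0.0022], [0, 0, np.float64(-1.05)]]
norm 0.04606715894391654
```

View pics/w1.png

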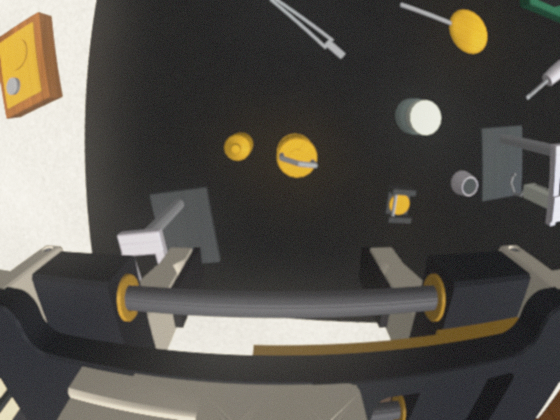

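The wrist view shows the large weight at about (297,157), with its bail crossing it nearly along the jaw axis. It is at about (0.502, 0.168), with weight x at yaw -5.6°. Next I'll move over the scale.

Emit:
step_arm(targets=[[[0.046,0.001,0.001],[0,0,-1.05],1],[[0.046,0.002,0.001],[0,0,-1.05],1],[[0.046,0.003,0.001],[0,0,-1.05],1],[[0.046,0.0036,0.001],[0,0,-1.05],1],[[0.0458,0.0045,0.001],[0,0,-1.05],1],[[0.0457,0.0053,0.001],[0,0,-1.05],1],[[0.0456,0.006,0.001],[0,0,-1.05],1],[[0.0455,0.007,0.001],[0,0,-1.05],1]])

```text
t: 2.6
eef_pos: [0.5097, -0.181, 0.2895]
ee_rot: [-3.141, 0.0, -1.312]
force: [-0.1, 0.2, 0.4]
width: 0.0878
```

```bash
python3 - <<'E'
from h import *
p,d,s=grab('wrist','w2'); print(s['eef_pos'],np.degrees(s['ee_rot']),s['q'],s['force'])
v,u=np.nonzero(d>0); P=pts('wrist',np.c_[u,v],d[v,u],s);C=p[v,u]
X,Y,Z=P.T; near=(X>.45)&(X<.62)&(Y>-.24)&(Y<-.1)
for a,b in((.212,.228),(.155,.168)):
    q=P[near&(Z>a)&(Z<b)]
    if len(q): r=cv2.minAreaRect((q[:,:2]*1000).astype(np.float32)); print(len(q),r,np.median(q[:,2]))
E
```

```text
[ 0.50967893 -0.1810258   0.28948229] [-1.79983089e+02  6.88552681e-03 -7.51888749e+01] [ 2.10815445e-02  1.00900015e-01 -1.82833925e-01 -1.93991662e-04
 -1.28680379e+00  1.80827199e+00] [-0.10999227  0.23741644  0.4461304 ]
1279 ((509.3042297363281, -182.3290557861328), (33.24798583984375, 21.76873779296875), 15.172553062438965) 0.22099881839394292
4020 ((536.61962890625, -175.03533935546875), (103.9676513671875, 56.180015563964844), 15.188910484313965) 0.1616859673494908
```

View pics/w2.png

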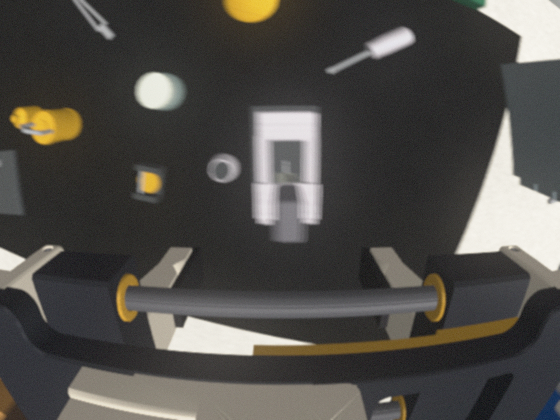

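The grip top at (290,220) sits midway between the fingers. Descending now.

Emit:
step_arm(targets=[[[0.001,0,0.017],[0,0,0],1],[[0,0,0.017],[0,0,0],1],[[0,0,0.017],[0,0,0],1],[[0,0,0.017],[0,0,0],1],[[0,0,0.017],[0,0,0],1],[[0,0,0.017],[0,0,0],1],[[0,0,0.011],[0,0,0],1],[[0,0,0],[0,0,0],1]])

```text
t: 3.45
eef_pos: [0.509, -0.1802, 0.175]
ee_rot: [3.139, 0.001, -1.313]
force: [-0.2, -0.4, -0.6]
width: 0.0872
```

Emit:
step_arm(targets=[[[0,0,0],[0,0,0],0],[[0,0,0],[0,0,0],-0.3],[[0,0,0],[0,0,0],-0.4],[[0,0,0],[0,0,0],-0.5],[[0,0,0],[0,0,0],-0.6],[[0,0,0],[0,0,0],-0.8],[[0,0,0],[0,0,0],-1],[[0,0,0],[0,0,0],-1]], grip_force=40)

```text
t: 4.25
eef_pos: [0.5098, -0.1809, 0.1766]
ee_rot: [-3.142, -0.0, -1.314]
force: [0.0, 0.3, 0.3]
width: 0.0291
```

```bash
python3 - <<'E'
from h import *
p,d,s=grab('side','s3'); print(s['eef_pos'],np.degrees(s['ee_rot']),s['width'],s['force'])
cv2.imwrite('pics/s3c.png',cv2.resize(p[200:380,250:450,::-1],None,fx=3,fy=3))
E
```

```text
[ 0.50975956 -0.18086035  0.17658885] [-1.79999109e+02 -7.25569383e-04 -7.52718207e+01] 0.029144904069683168 [0.02759218 0.32881256 0.33445166]
```

View pics/s3c.png

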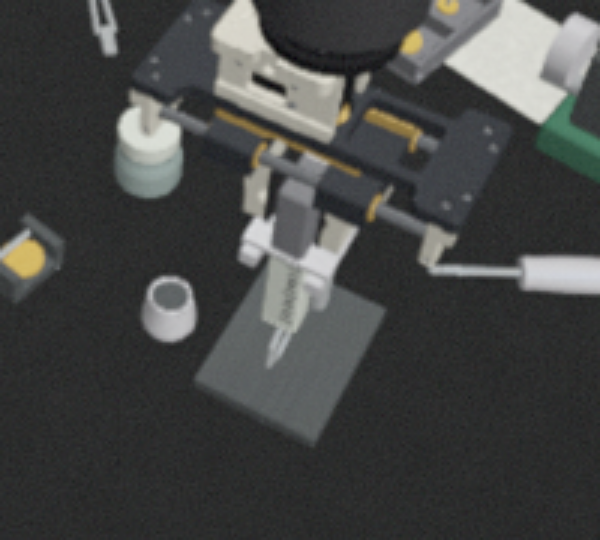

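The fingers are around the grip and not fully closed yet (width 29 mm).

Emit:
step_arm(targets=[[[0,0,0],[0,0,0],-1],[[0,0,0],[0,0,0],-1],[[0,0,0],[0,0,0],-1],[[0,0,0],[0,0,0],-1],[[0,0,0],[0,0,0],-1],[[0,0,-0.002],[0,0,0],-1],[[0,0,-0.002],[0,0,0],-1],[[0,0,-0.002],[0,0,0],-1]])

```text
t: 5.1
eef_pos: [0.5097, -0.1808, 0.1826]
ee_rot: [3.141, 0.0, -1.314]
force: [-1.0, 0.4, -1.2]
width: 0.0216
```

```bash
python3 - <<'E'
from h import *
s=arm.get_state(); print(s['eef_pos'],np.degrees(s['ee_rot']),s['width'],s['force'],s['moment'])
p,d,s=grab('side','s4')
a=p[200:380,250:450,::-1]
p,d,s=grab('wrist','w4')
cv2.imwrite('pics/s4c.png',cv2.resize(a,None,fx=3,fy=3))
E
```

```text
[ 0.50968308 -0.18075438  0.18261817] [ 1.79987338e+02  1.02027599e-02 -7.52683724e+01] 0.021648533912842025 [-1.02574586  0.3940372  -1.24703635] [-0.04210065  0.00880345  0.05152022]
```

View pics/s4c.png

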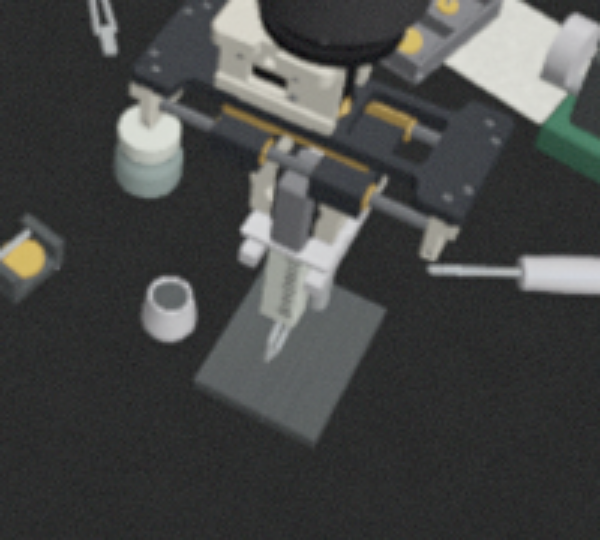

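View pics/w4.png

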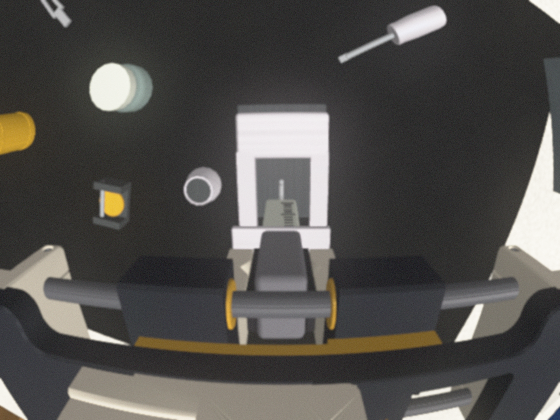

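The scale is gripped (21.6 mm, pads on the grip) and has risen 6 mm. Lifting it straight up and clear of the tines.

Emit:
step_arm(targets=[[[0,0,-0.01],[0,0,0],-1],[[0,0,-0.02],[0,0,0],-1],[[0,0,-0.024],[0,0,0],-1],[[0,0,-0.024],[0,0,0],-1],[[0,0,-0.024],[0,0,0],-1],[[0,0,-0.024],[0,0,0],-1],[[0,0,-0.02],[0,0,0],-1],[[0,0,-0.01],[0,0,0],-1]])

```text
t: 6.0
eef_pos: [0.5103, -0.181, 0.3413]
ee_rot: [-3.139, -0.001, -1.314]
force: [0.1, 0.5, -2.4]
width: 0.0218
```

```bash
python3 - <<'E'
from h import *
s=arm.get_state(); print(s['eef_pos'],np.degrees(s['ee_rot']),s['width'],s['force'],s['q'])
p,d,s=grab('side','s5')
# weight x dir -5.6deg ; axis stops 60 mm short
u=np.array([np.cos(np.radians(-5.6)),np.sin(np.radians(-5.6))])
W=np.array([.5023,.168]); t=W-u*.07; print(t)
plan([t[0],t[1],.338],-95.6,n=10)
E
```

```text
[ 0.51025954 -0.18104571  0.34125839] [-1.79831279e+02 -7.51687805e-02 -7.52629850e+01] 0.02183122827741685 [ 0.14292372  0.51518463 -2.42365351] [ 2.15963055e-02  8.02754804e-02 -9.15745347e-02  5.97399278e-04
 -1.39577670e+00  1.80630829e+00]
[0.43263408 0.1748308 ]
[[-0.0364, -0.0015, 0.0004], [0, 0, np.float64(2.03)]]
[[-0.0364, -0.0002, 0.0004], [0, 0, np.float64(2.03)]]
[[-0.0364, 0.0011, 0.0004], [0, 0, np.float64(2.03)]]
[[-0.0364, 0.0024, 0.0004], [0, 0, np.float64(2.03)]]
[[-0.0363, 0.0036, 0.0004], [0, 0, np.float64(2.03)]]
[[-0.0361, 0.0049, 0.0004], [0, 0, np.float64(2.03)]]
[[-0.0359, 0.0062, 0.0004], [0, 0, np.float64(2.03)]]
[[-0.0357, 0.0075, 0.0004], [0, 0, np.float64(2.03)]]
[[-0.0354, 0.0087, 0.0004], [0, 0, np.float64(2.03)]]
[[-0.035, 0.01, 0.0004], [0, 0, np.float64(2.03)]]
norm 0.036438618980851635
```

View pics/s5.png

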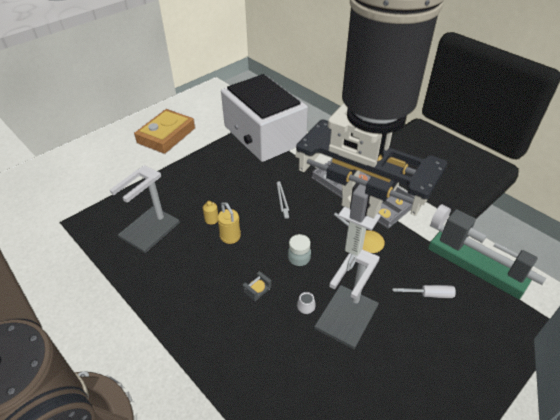

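The side view shows the scale clear above the stand, its hook at about (350,265). I'll carry it to the weight over 16 rows.

Emit:
step_arm(targets=[[[-0.012,-0.001,0],[0,0,0.8],-1],[[-0.02,0,0],[0,0,1.2],-1],[[-0.028,0,0],[0,0,1.5],-1],[[-0.032,0.001,0],[0,0,1.7],-1],[[-0.032,0.002,0],[0,0,1.7],-1],[[-0.032,0.003,0],[0,0,1.7],-1],[[-0.032,0.004,0],[0,0,1.7],-1],[[-0.032,0.005,0],[0,0,1.7],-1]])

```text
t: 6.85
eef_pos: [0.4591, 0.0354, 0.3378]
ee_rot: [3.141, -0.0, -1.524]
force: [0.4, -0.2, -1.4]
width: 0.0218
```

```bash
python3 - <<'E'
from h import *
s=arm.get_state(); print(s['eef_pos'],np.degrees(s['ee_rot'])[2],s['width'],s['force'])
plan([.4326,.1748,.338],-95.6,n=8)
E
```

```text
[0.45912466 0.03543224 0.33784469] -87.34637059135369 0.02179488059808099 [ 0.42661571 -0.15170376 -1.43097536]
[[-0.0176, 0.0025, -0.0], [0, 0, np.float64(1.03)]]
[[-0.0175, 0.0028, -0.0], [0, 0, np.float64(1.03)]]
[[-0.0175, 0.0031, -0.0], [0, 0, np.float64(1.03)]]
[[-0.0174, 0.0034, -0.0], [0, 0, np.float64(1.03)]]
[[-0.0173, 0.0038, -0.0], [0, 0, np.float64(1.03)]]
[[-0.0173, 0.0041, -0.0], [0, 0, np.float64(1.03)]]
[[-0.0172, 0.0044, -0.0], [0, 0, np.float64(1.03)]]
[[-0.0171, 0.0047, -0.0], [0, 0, np.float64(1.03)]]
norm 0.017733686641881026
```

Emit:
step_arm(targets=[[[-0.026,0.003,0],[0,0,1.5],-1],[[-0.026,0.004,0],[0,0,1.5],-1],[[-0.024,0.004,0],[0,0,1.3],-1],[[-0.02,0.004,0],[0,0,1.3],-1],[[-0.018,0.004,0],[0,0,1],-1],[[-0.014,0.004,0],[0,0,0.8],-1],[[-0.008,0.003,0],[0,0,0.5],-1],[[-0.003,0.002,0],[0,0,0.4],-1]])

```text
t: 7.65
eef_pos: [0.4333, 0.1744, 0.3379]
ee_rot: [3.141, -0.001, -1.668]
force: [-0.1, -0.1, -1.6]
width: 0.0218
```

```bash
python3 - <<'E'
from h import *
s=arm.get_state(); print(s['eef_pos'],np.degrees(s['ee_rot'])[2],s['width'],s['force'])
p,d,_=grab('side','s6'); cv2.imwrite('pics/s6c.png',cv2.resize(p[80:300,130:330,::-1],None,fx=2.7,fy=2.7,interpolation=cv2.INTER_CUBIC))
p,d,s=grab('wrist','w6');
E
```

```text
[0.43330877 0.1744299  0.33794821] -95.54602922760185 0.021806623491335546 [-0.06858791 -0.11579443 -1.56592316]
```

View pics/s6c.png

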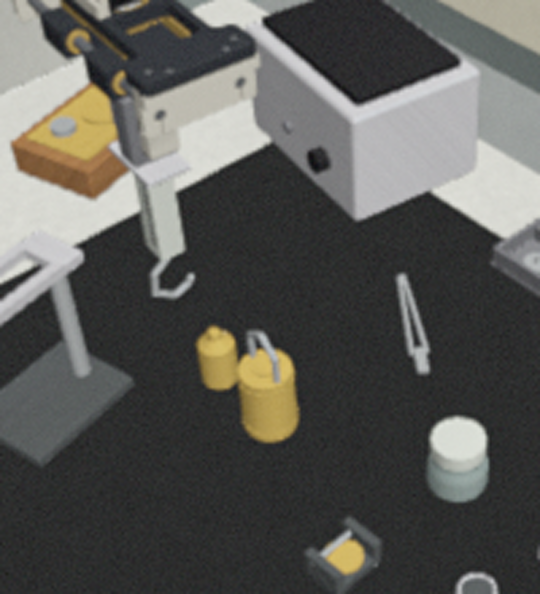

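View pics/w6.png

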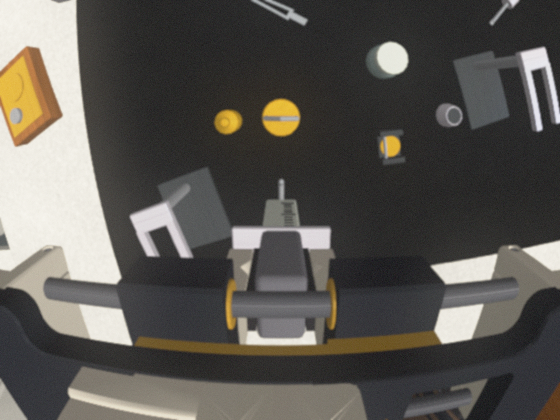

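The side view shows the hook hanging with its tip towards the weight, at crop (190,275). In the wrist view the hook (282,185) and the bail's middle (281,118) line up. I'll check the hook's actual position from depth.

```bash
python3 - <<'E'
from h import *
z=np.load('pics/s6.npz');d=z['d'];v,u=np.nonzero(d>0);P=pts('side',np.c_[u,v],d[v,u])
X,Y,Z=P.T
m=(np.abs(X-.433)<.05)&(np.abs(Y-.1744)<.04)&(Z>.17)&(Z<.24)
q=P[m]
for lo in np.arange(.18,.24,.005):
    k=q[(q[:,2]>=lo)&(q[:,2]<lo+.005)]
    if len(k): print(lo.round(3),len(k),k.min(0).round(4),k.max(0).round(4))
E
```

```text
0.19 3 [0.4319 0.1718 0.192 ] [0.4361 0.1732 0.1945]
0.195 18 [0.4269 0.1695 0.1952] [0.4467 0.1751 0.2   ]
0.2 14 [0.4198 0.1695 0.2003] [0.4493 0.1753 0.2038]
0.205 10 [0.4154 0.17   0.2054] [0.4502 0.1773 0.2085]
0.21 6 [0.4165 0.1725 0.2102] [0.4208 0.175  0.2137]
0.215 7 [0.4163 0.1725 0.2152] [0.4216 0.1752 0.22  ]
0.22 7 [0.4176 0.1714 0.2207] [0.4235 0.1762 0.2248]
0.225 10 [0.42   0.1709 0.2254] [0.4287 0.1761 0.2296]
0.23 5 [0.4269 0.1708 0.2309] [0.4317 0.1748 0.2332]
```

Hook bottom is at 0.192, as predicted. Lowering so the seat is at about 91 mm.

Emit:
step_arm(targets=[[[0,0,0.008],[0,0,0],-1],[[0,0,0.015],[0,0,0],-1],[[0,0,0.018],[0,0,0],-1],[[0,0,0.018],[0,0,0],-1],[[0,0,0.018],[0,0,0],-1],[[0,0,0.015],[0,0,0],-1],[[0,0,0.01],[0,0,0],-1],[[0,0,0.004],[0,0,0],-1]])

```text
t: 8.55
eef_pos: [0.4333, 0.1732, 0.2314]
ee_rot: [3.14, -0.001, -1.669]
force: [-0.1, -0.0, -2.0]
width: 0.0216
```

Emit:
step_arm(targets=[[[0,0,0],[0,0,0],-1],[[0,-0.005,0],[0,0,0],-1],[[0,-0.007,0],[0,0,0],-1],[[0,-0.007,0],[0,0,0],-1],[[0,-0.006,0],[0,0,0],-1],[[0,-0.005,0],[0,0,0],-1],[[0,0,0],[0,0,0],-1],[[0,0,0],[0,0,0],-1]])

```text
t: 9.35
eef_pos: [0.4636, 0.171, 0.2324]
ee_rot: [3.141, -0.0, -1.668]
force: [-0.0, -0.2, -2.0]
width: 0.0216
```

```bash
python3 - <<'E'
from h import *
s=arm.get_state(); print(s['eef_pos'],np.degrees(s['ee_rot'])[2],s['width'],s['force'])
p,d,_=grab('side','s7'); cv2.imwrite('pics/s7c.png',cv2.resize(p[120:260,150:290,::-1],None,fx=4,fy=4,interpolation=cv2.INTER_CUBIC))
v,u=np.nonzero(d>0);P=pts('side',np.c_[u,v],d[v,u]);X,Y,Z=P.T
m=(X>.43)&(X<.52)&(np.abs(Y-.17)<.03)&(Z>.074)&(Z<.14);q=P[m]
for lo in np.arange(.08,.14,.005):
    k=q[(q[:,2]>=lo)&(q[:,2]<lo+.005)]
    if len(k): print(lo.round(3),len(k),k.min(0).round(4),k.max(0).round(4))
p,d,s=grab('wrist','w7'); cv2.imwrite('pics/w7c.png',cv2.resize(p[60:260,180:380,::-1],None,fx=2.8,fy=2.8,interpolation=cv2.INTER_CUBIC))
E
```

```text
[0.46355867 0.17096084 0.23236764] -95.59370329973055 0.021608921584882382 [-0.02729422 -0.18953496 -1.95165869]
0.08 13 [0.4991 0.1449 0.08  ] [0.5076 0.1863 0.0848]
0.085 11 [0.4597 0.1445 0.0873] [0.5068 0.1855 0.0899]
0.09 20 [0.4565 0.1449 0.09  ] [0.5058 0.1849 0.0948]
0.095 24 [0.448  0.1449 0.095 ] [0.5046 0.1862 0.0995]
0.1 15 [0.446  0.1461 0.1002] [0.505  0.1807 0.1041]
0.105 23 [0.447  0.1522 0.1051] [0.506  0.1756 0.11  ]
0.11 9 [0.4484 0.1657 0.1102] [0.5032 0.1739 0.114 ]
0.115 8 [0.447  0.1689 0.1163] [0.4546 0.1724 0.1199]
0.12 6 [0.4532 0.1692 0.1203] [0.4595 0.172  0.1245]
0.125 2 [0.456  0.1663 0.1264] [0.4595 0.1673 0.1265]
0.13 1 [0.4588 0.1614 0.1342] [0.4588 0.1614 0.1342]
0.135 10 [0.4532 0.1567 0.1368] [0.4713 0.1812 0.1397]
```

View pics/s7c.png

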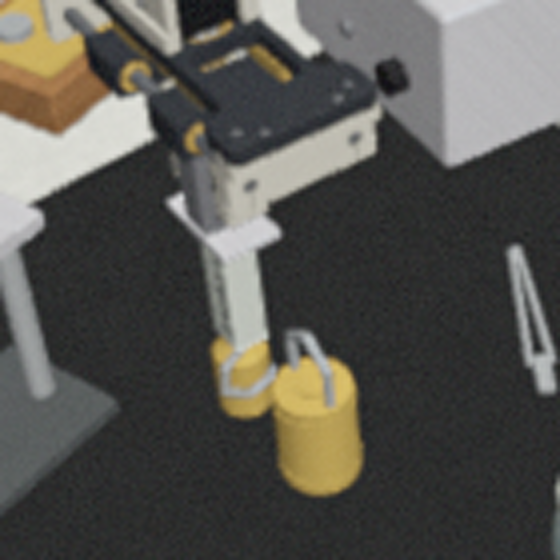

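View pics/w7c.png

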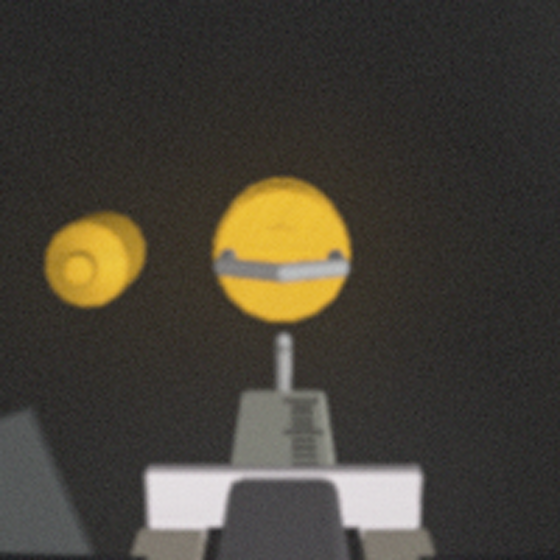

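The hook is centred within about 1.5 mm laterally (crop u 285 against the bail peak at 280) and just short of the bail. Pushing it through.

Emit:
step_arm(targets=[[[-0.001,-0.003,0],[0,0,0],-1],[[0,-0.005,0],[0,0,0],-1],[[0,-0.006,0],[0,0,0],-1],[[0,-0.007,0],[0,0,0],-1],[[0,-0.007,0],[0,0,0],-1],[[0,-0.006,0],[0,0,0],-1],[[0,-0.003,0],[0,0,0],-1],[[0,0,0],[0,0,0],-1]])

```text
t: 10.25
eef_pos: [0.5009, 0.1684, 0.2323]
ee_rot: [3.141, -0.0, -1.668]
force: [-0.5, 0.5, -2.0]
width: 0.022
```

```bash
python3 - <<'E'
from h import *
s=arm.get_state(); print(s['eef_pos'],np.degrees(s['ee_rot'])[2],s['width'],s['force'])
p,d,_=grab('side','s8'); cv2.imwrite('pics/s8c.png',cv2.resize(p[140:260,170:290,::-1],None,fx=4.5,fy=4.5,interpolation=cv2.INTER_CUBIC))
p,d,s=grab('wrist','w8'); cv2.imwrite('pics/w8c.png',cv2.resize(p[100:260,200:360,::-1],None,fx=3.5,fy=3.5,interpolation=cv2.INTER_CUBIC))
E
```

```text
[0.50086243 0.16837516 0.23231545] -95.59757404861762 0.02200972675338238 [-0.52812798  0.52490023 -1.98182879]
```

View pics/s8c.png

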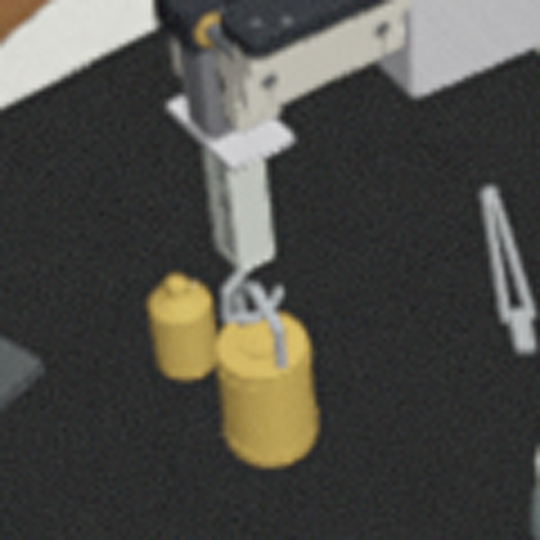

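View pics/w8c.png

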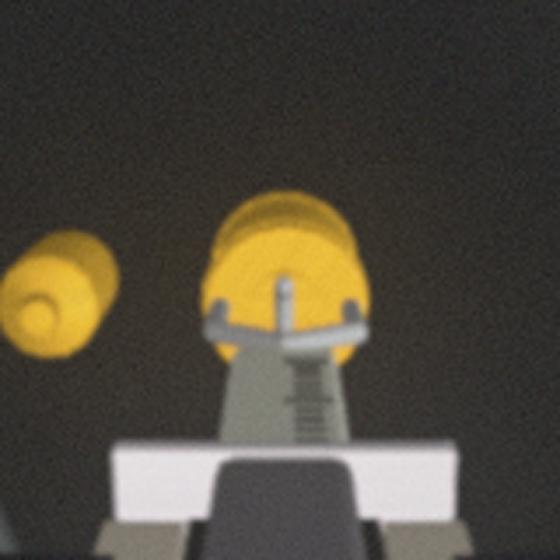

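The hook's tip is through the bail and centred. Raising slowly to take up the load.

Emit:
step_arm(targets=[[[0,0,-0.002],[0,0,0],-1],[[0,0,-0.003],[0,0,0],-1],[[0,0,-0.003],[0,0,0],-1],[[0,0,-0.003],[0,0,0],-1],[[0,0,-0.003],[0,0,0],-1],[[0,0,-0.003],[0,0,0],-1],[[0,0,-0.003],[0,0,0],-1],[[0,0,-0.002],[0,0,0],-1]])

```text
t: 11.15
eef_pos: [0.5004, 0.1685, 0.2547]
ee_rot: [3.141, -0.0, -1.668]
force: [0.7, 0.2, -2.3]
width: 0.0217
```

Emit:
step_arm(targets=[[[0,0,-0.002],[0,0,0],-1],[[0,0,-0.002],[0,0,0],-1],[[0,0,-0.002],[0,0,0],-1],[[0,0,-0.002],[0,0,0],-1],[[0,0,-0.001],[0,0,0],-1],[[0,0,0],[0,0,0],-1],[[0,0,0],[0,0,0],-1],[[0,0,0],[0,0,0],-1]])

```text
t: 11.95
eef_pos: [0.5004, 0.1685, 0.2634]
ee_rot: [3.141, -0.0, -1.668]
force: [0.2, -0.9, -4.2]
width: 0.0218
```

```bash
cat > look.py <<'E'
import sys
from h import *
s=arm.get_state(); print(s['t'],s['eef_pos'].round(4),np.degrees(s['ee_rot']).round(2),s['width'],s['force'].round(2))
tag=sys.argv[1]
p,d,_=grab('side','s'+tag); a=cv2.resize(p[130:260,160:290,::-1],(400,400),interpolation=cv2.INTER_CUBIC)
v,u=np.nonzero(d>0);P=pts('side',np.c_[u,v],d[v,u]);C=p[v,u];X,Y,Z=P.T
w=(X>.46)&(X<.55)&(Y>.13)&(Y<.21)
g=w&(C[:,0]>C[:,2]*1.4)
q=P[g&(np.hypot(X-.502,Y-.167)<.017)&(Z>.055)&(Z<.1)]
print('top z',np.median(q[:,2]).round(4),len(q),'xy',P[g&(Z>.06)].mean(0).round(4), 'bottom row',v[g].max(), 'forces',arm.get_state()['force'][2].round(2))
# image bottom of brass mask
m=((p[:,:,0]>p[:,:,2]*1.4)&(p[:,:,0]>90)).astype(np.uint8)[185:260,215:250]
r,c=np.nonzero(m); print('mask rows',r.min()+185,r.max()+185,'cols',c.min()+215,c.max()+215,m.sum(),'centroid',(r.mean()+185).round(2),(c.mean()+215).round(2))
p,d,s=grab('wrist','w'+tag); b=cv2.resize(p[100:260,200:360,::-1],(400,400),interpolation=cv2.INTER_CUBIC)
cv2.imwrite(f'pics/l{tag}.png',np.hstack([a,b]))
print(arm.get_state()['force'].round(2))
E
python3 look.py 9
```

```text
11.95 [0.5004 0.1685 0.2634] [ 1.7999e+02 -1.0000e-02 -9.5570e+01] 0.02181799466075797 [ 0.15 -0.85 -4.18]
top z 0.0708 95 xy [0.4949 0.1635 0.1793] bottom row 243 forces -3.99
mask rows 203 243 cols 215 240 681 centroid 225.53 227.83
[ 0.11 -1.15 -4.78]
```

View pics/l9.png

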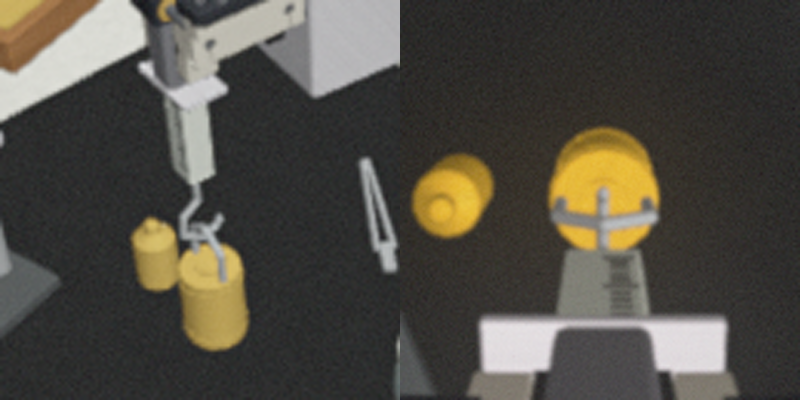

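The hook carries about 2.3 N and the weight is still standing (top at 70.8 mm). Going up in small steps.

Emit:
step_arm(targets=[[[0,0,-0.001],[0,0,0],-1],[[0,0,-0.0015],[0,0,0],-1],[[0,0,-0.0015],[0,0,0],-1],[[0,0,-0.0015],[0,0,0],-1],[[0,0,-0.0015],[0,0,0],-1],[[0,0,-0.001],[0,0,0],-1],[[0,0,0],[0,0,0],-1],[[0,0,0],[0,0,0],-1]])

```text
t: 12.85
eef_pos: [0.5004, 0.1685, 0.2715]
ee_rot: [3.141, -0.0, -1.668]
force: [0.1, -1.2, -6.5]
width: 0.0218
```

```bash
python3 look.py 10
```

```text
12.85 [0.5004 0.1685 0.2715] [179.99  -0.   -95.57] 0.021802263252158192 [ 0.07 -1.19 -6.53]
top z 0.0707 92 xy [0.4944 0.1641 0.1788] bottom row 244 forces -5.75
mask rows 203 243 cols 215 240 683 centroid 225.54 227.81
[-0.46 -1.14 -5.51]
```

Emit:
step_arm(targets=[[[0,0,-0.001],[0,0,0],-1],[[0,0,-0.001],[0,0,0],-1],[[0,0,-0.001],[0,0,0],-1],[[0,0,-0.001],[0,0,0],-1],[[0,0,-0.001],[0,0,0],-1],[[0,0,-0.001],[0,0,0],-1],[[0,0,0],[0,0,0],-1],[[0,0,0],[0,0,0],-1]])

```text
t: 13.75
eef_pos: [0.5005, 0.1685, 0.2775]
ee_rot: [3.142, 0.0, -1.668]
force: [0.2, -0.7, -6.9]
width: 0.0216
```

```bash
python3 look.py 11
```

```text
13.75 [0.5005 0.1685 0.2775] [180.     0.   -95.57] 0.021648683147833882 [ 0.21 -0.69 -6.9 ]
top z 0.0706 99 xy [0.4952 0.1638 0.1826] bottom row 244 forces -6.75
mask rows 203 243 cols 215 240 684 centroid 225.51 227.85
[ 0.28 -0.13 -6.91]
```

Emit:
step_arm(targets=[[[0,0,-0.001],[0,0,0],-1],[[0,0,-0.001],[0,0,0],-1],[[0,0,-0.001],[0,0,0],-1],[[0,0,-0.001],[0,0,0],-1],[[0,0,-0.001],[0,0,0],-1],[[0,0,-0.001],[0,0,0],-1],[[0,0,0],[0,0,0],-1],[[0,0,0],[0,0,0],-1]])

```text
t: 14.65
eef_pos: [0.5005, 0.1685, 0.2836]
ee_rot: [-3.142, 0.0, -1.668]
force: [0.5, 0.4, -7.5]
width: 0.0217
```

```bash
python3 look.py 12
```

```text
14.65 [0.5005 0.1685 0.2836] [-1.800e+02  1.000e-02 -9.557e+01] 0.021679452485411747 [ 0.5   0.37 -7.55]
top z 0.0709 96 xy [0.4948 0.1635 0.1856] bottom row 243 forces -7.96
mask rows 203 243 cols 215 240 684 centroid 225.5 227.82
[-0.43 -0.17 -7.13]
```

Emit:
step_arm(targets=[[[0,0,-0.001],[0,0,0],-1],[[0,0,-0.001],[0,0,0],-1],[[0,0,-0.001],[0,0,0],-1],[[0,0,-0.001],[0,0,0],-1],[[0,0,-0.001],[0,0,0],-1],[[0,0,-0.001],[0,0,0],-1],[[0,0,0],[0,0,0],-1],[[0,0,0],[0,0,0],-1]])

```text
t: 15.55
eef_pos: [0.5005, 0.1685, 0.2895]
ee_rot: [3.142, 0.0, -1.668]
force: [-0.4, -1.3, -8.1]
width: 0.022
```

```bash
python3 look.py 13
```

```text
15.55 [0.5005 0.1685 0.2895] [180.     0.   -95.57] 0.022042383258422137 [-0.44 -1.33 -8.12]
top z 0.0705 99 xy [0.4954 0.163  0.1875] bottom row 243 forces -8.43
mask rows 203 243 cols 215 240 681 centroid 225.47 227.8
[-0.49 -0.42 -7.89]
```

Emit:
step_arm(targets=[[[0,0,-0.001],[0,0,0],-1],[[0,0,-0.001],[0,0,0],-1],[[0,0,-0.001],[0,0,0],-1],[[0,0,-0.001],[0,0,0],-1],[[0,0,-0.001],[0,0,0],-1],[[0,0,0],[0,0,0],-1],[[0,0,0],[0,0,0],-1],[[0,0,0],[0,0,0],-1]])

```text
t: 16.45
eef_pos: [0.5005, 0.1685, 0.2945]
ee_rot: [3.142, -0.0, -1.668]
force: [0.3, 0.1, -8.3]
width: 0.0219
```

```bash
python3 look.py 14
```

```text
16.45 [0.5005 0.1685 0.2945] [180.    -0.   -95.57] 0.021937325347793777 [ 0.27  0.15 -8.32]
top z 0.074 101 xy [0.495  0.1636 0.1887] bottom row 242 forces -8.51
mask rows 203 242 cols 215 240 680 centroid 224.37 227.63
[-0.77 -0.52 -8.03]
```

View pics/l14.png

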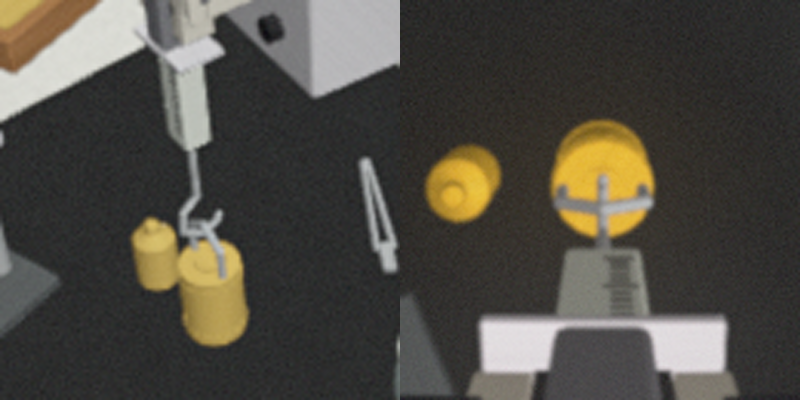

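The weight has lifted off: its top is up 3.3 mm, force has levelled at about 6.4 N and it hangs upright. I'll raise it 2.5 mm more and hold.

Emit:
step_arm(targets=[[[0,0,-0.0005],[0,0,0],-1],[[0,0,-0.0005],[0,0,0],-1],[[0,0,-0.0005],[0,0,0],-1],[[0,0,-0.0005],[0,0,0],-1],[[0,0,-0.0005],[0,0,0],-1],[[0,0,0],[0,0,0],-1],[[0,0,0],[0,0,0],-1],[[0,0,0],[0,0,0],-1]])

```text
t: 17.35
eef_pos: [0.5005, 0.1685, 0.297]
ee_rot: [3.142, -0.0, -1.668]
force: [-0.6, -0.5, -8.5]
width: 0.0219
```

```bash
python3 look.py 15
```

```text
17.35 [0.5005 0.1685 0.297 ] [180.    -0.   -95.57] 0.021863139406443834 [-0.63 -0.45 -8.53]
top z 0.0768 95 xy [0.495  0.163  0.1859] bottom row 242 forces -8.78
mask rows 203 241 cols 215 240 680 centroid 223.69 227.61
[-1.51 -0.3  -8.09]
```

Emit:
step_arm(targets=[[[0,0,0],[0,0,0],-1],[[0,0,0],[0,0,0],-1],[[0,0,0],[0,0,0],-1],[[0,0,0],[0,0,0],-1],[[0,0,0],[0,0,0],-1],[[0,0,0],[0,0,0],-1],[[0,0,0],[0,0,0],-1],[[0,0,0],[0,0,0],-1]])

```text
t: 18.25
eef_pos: [0.5005, 0.1685, 0.297]
ee_rot: [3.142, -0.0, -1.668]
force: [-0.7, -0.2, -8.5]
width: 0.022
```

Emit:
step_arm(targets=[[[0,0,0],[0,0,0],-1],[[0,0,0],[0,0,0],-1],[[0,0,0],[0,0,0],-1],[[0,0,0],[0,0,0],-1],[[0,0,0],[0,0,0],-1],[[0,0,0],[0,0,0],-1],[[0,0,0],[0,0,0],-1],[[0,0,0],[0,0,0],-1]])

```text
t: 19.05
eef_pos: [0.5005, 0.1685, 0.2971]
ee_rot: [3.142, -0.0, -1.668]
force: [0.2, -0.3, -8.6]
width: 0.0219
```

```bash
python3 look.py 16
```

```text
19.05 [0.5005 0.1685 0.2971] [180.    -0.   -95.57] 0.02193002916472148 [ 0.22 -0.25 -8.64]
top z 0.0768 99 xy [0.4949 0.163  0.1894] bottom row 242 forces -9.02
mask rows 203 241 cols 215 240 683 centroid 223.71 227.64
[-0.06 -0.03 -8.  ]
```

It held at about 6 mm for nearly 2 s, still, at about 6.5 N (roughly 0.66 kg). Lowering gently.

Emit:
step_arm(targets=[[[0,0,0.0005],[0,0,0],-1],[[0,0,0.001],[0,0,0],-1],[[0,0,0.001],[0,0,0],-1],[[0,0,0.001],[0,0,0],-1],[[0,0,0.001],[0,0,0],-1],[[0,0,0.001],[0,0,0],-1],[[0,0,0.001],[0,0,0],-1],[[0,0,0.001],[0,0,0],-1]])

```text
t: 19.95
eef_pos: [0.5005, 0.1685, 0.2895]
ee_rot: [-3.141, 0.0, -1.668]
force: [-0.1, -0.3, -7.7]
width: 0.0221
```

Emit:
step_arm(targets=[[[0,0,0.001],[0,0,0],-1],[[0,0,0.001],[0,0,0],-1],[[0,0,0.0015],[0,0,0],-1],[[0,0,0.0015],[0,0,0],-1],[[0,0,0.002],[0,0,0],-1],[[0,0,0.002],[0,0,0],-1],[[0,0,0.002],[0,0,0],-1],[[0,0,0.002],[0,0,0],-1]])

```text
t: 20.75
eef_pos: [0.5006, 0.1686, 0.2766]
ee_rot: [-3.141, 0.0, -1.668]
force: [1.1, -0.2, -6.6]
width: 0.0222
```

```bash
python3 look.py 17
```

```text
20.75 [0.5006 0.1686 0.2766] [-1.7998e+02  1.0000e-02 -9.5570e+01] 0.022190418706826122 [ 1.07 -0.21 -6.61]
top z 0.0708 95 xy [0.4954 0.1638 0.1783] bottom row 243 forces -7.22
mask rows 203 243 cols 215 240 671 centroid 225.24 227.76
[-0.12  0.87 -6.28]
```

Emit:
step_arm(targets=[[[0,0,0.003],[0,0,0],-1],[[0,0,0.003],[0,0,0],-1],[[0,0,0.003],[0,0,0],-1],[[0,0,0.003],[0,0,0],-1],[[0,0,0.003],[0,0,0],-1],[[0,0,0.003],[0,0,0],-1],[[0,0,0.003],[0,0,0],-1],[[0,0,0.003],[0,0,0],-1]])

```text
t: 21.65
eef_pos: [0.5008, 0.1686, 0.2526]
ee_rot: [-3.141, 0.0, -1.668]
force: [-0.1, 0.8, -3.2]
width: 0.0217
```

Emit:
step_arm(targets=[[[0,0,0.003],[0,0,0],-1],[[0,0,0.003],[0,0,0],-1],[[0,0,0.003],[0,0,0],-1],[[0,0,0.003],[0,0,0],-1],[[0,0,0.003],[0,0,0],-1],[[0,0,0.003],[0,0,0],-1],[[0,0,0.001],[0,0,0],-1],[[0,0,0],[0,0,0],-1]])

```text
t: 22.45
eef_pos: [0.5004, 0.1685, 0.2333]
ee_rot: [3.141, -0.0, -1.668]
force: [-0.1, 0.2, -1.3]
width: 0.022
```

```bash
python3 look.py 18
```

```text
22.45 [0.5004 0.1685 0.2333] [ 1.7998e+02 -2.0000e-02 -9.5570e+01] 0.022041124094154478 [-0.12  0.19 -1.33]
top z 0.0704 99 xy [0.4955 0.1641 0.1642] bottom row 243 forces -1.5
mask rows 203 243 cols 215 240 663 centroid 225.39 227.9
[-0.97  0.19 -1.71]
```

View pics/l18.png

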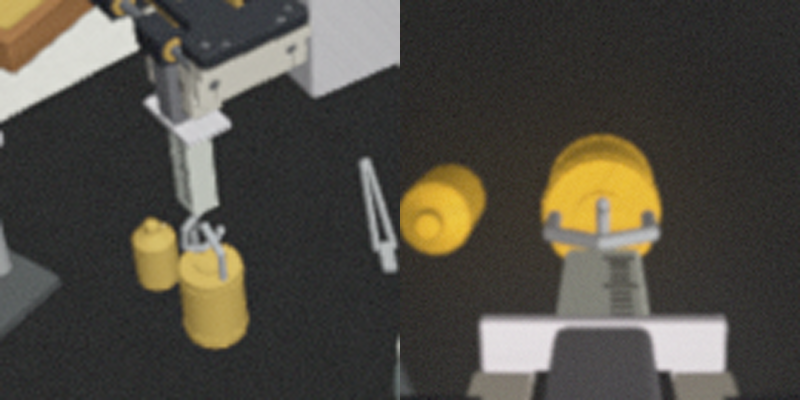

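The weight stands where it was and the hook is slack and centred in the bail. Backing out along +tool y, in the same plane.

Emit:
step_arm(targets=[[[0,0.003,0.001],[0,0,0],-1],[[0,0.005,0],[0,0,0],-1],[[0,0.006,0],[0,0,0],-1],[[0,0.007,0],[0,0,0],-1],[[0,0.007,0],[0,0,0],-1],[[0,0.006,0],[0,0,0],-1],[[0,0.005,0],[0,0,0],-1],[[0,0.003,0],[0,0,0],-1]])

```text
t: 23.35
eef_pos: [0.4582, 0.1727, 0.2327]
ee_rot: [-3.141, 0.0, -1.668]
force: [0.2, 0.4, -1.4]
width: 0.0218
```

```bash
python3 look.py 19
```

```text
23.35 [0.4582 0.1727 0.2327] [-1.7999e+02  1.0000e-02 -9.5550e+01] 0.021768157209559724 [ 0.16  0.41 -1.39]
top z 0.0708 96 xy [0.4952 0.1605 0.1119] bottom row 243 forces -2.16
mask rows 203 243 cols 215 240 670 centroid 225.21 227.93
[-0.82 -0.   -2.39]
```

View pics/l19.png

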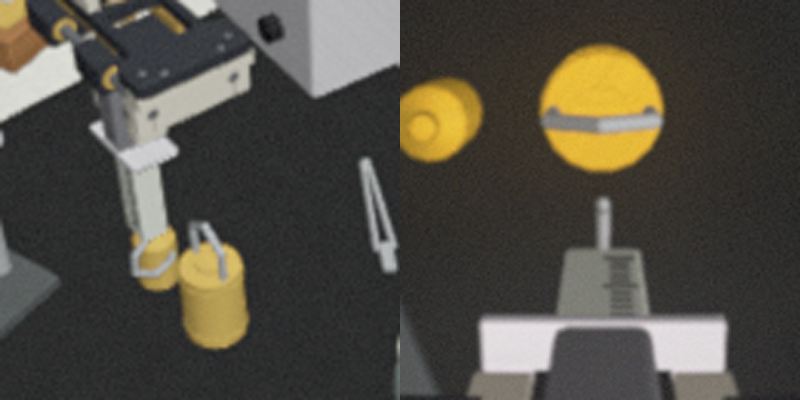

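The hook is free of the bail. Backing off further, then rising.

Emit:
step_arm(targets=[[[0,0.008,0],[0,0,0],-1],[[0,0.01,-0.005],[0,0,0],-1],[[0,0.008,-0.015],[0,0,0],-1],[[0,0,-0.022],[0,0,0],-1],[[0,0,-0.022],[0,0,0],-1],[[0,0,-0.022],[0,0,0],-1],[[0,0,-0.016],[0,0,0],-1],[[0,0,-0.006],[0,0,0],-1]])

```text
t: 24.25
eef_pos: [0.4328, 0.1754, 0.3427]
ee_rot: [-3.139, 0.002, -1.668]
force: [-0.2, -0.6, -2.4]
width: 0.0216
```

```bash
python3 - <<'E'
from h import *
s=arm.get_state(); print(s['eef_pos'],np.degrees(s['ee_rot'])[2])
plan([.5098,-.1808,.341],-75.27,n=16)
E
```

```text
[0.4328313  0.17542351 0.3426517 ] -95.55605244050041
[[0.0217, -0.0069, 0.0001], [0, 0, np.float64(-1.27)]]
[[0.0218, -0.0065, 0.0001], [0, 0, np.float64(-1.27)]]
[[0.022, -0.006, 0.0001], [0, 0, np.float64(-1.27)]]
[[0.0221, -0.0055, 0.0001], [0, 0, np.float64(-1.27)]]
[[0.0222, -0.005, 0.0001], [0, 0, np.float64(-1.27)]]
[[0.0223, -0.0045, 0.0001], [0, 0, np.float64(-1.27)]]
[[0.0224, -0.004, 0.0001], [0, 0, np.float64(-1.27)]]
[[0.0225, -0.0035, 0.0001], [0, 0, np.float64(-1.27)]]
[[0.0226, -0.003, 0.0001], [0, 0, np.float64(-1.27)]]
[[0.0226, -0.0025, 0.0001], [0, 0, np.float64(-1.27)]]
[[0.0227, -0.002, 0.0001], [0, 0, np.float64(-1.27)]]
[[0.0227, -0.0015, 0.0001], [0, 0, np.float64(-1.27)]]
[[0.0228, -0.001, 0.0001], [0, 0, np.float64(-1.27)]]
[[0.0228, -0.0005, 0.0001], [0, 0, np.float64(-1.27)]]
[[0.0228, 0.0, 0.0001], [0, 0, np.float64(-1.27)]]
[[0.0228, 0.0005, 0.0001], [0, 0, np.float64(-1.27)]]
norm 0.022777979139036866
```

Emit:
step_arm(targets=[[[0.0217,-0.0069,0],[0,0,-1.27],-1],[[0.0218,-0.0065,0],[0,0,-1.27],-1],[[0.022,-0.006,0],[0,0,-1.27],-1],[[0.0221,-0.0055,0],[0,0,-1.27],-1],[[0.0222,-0.005,0],[0,0,-1.27],-1],[[0.0223,-0.0045,0],[0,0,-1.27],-1],[[0.0224,-0.004,0],[0,0,-1.27],-1],[[0.0225,-0.0035,0],[0,0,-1.27],-1]])

```text
t: 25.05
eef_pos: [0.4707, -0.0037, 0.34]
ee_rot: [3.141, 0.0, -1.49]
force: [-0.0, 0.4, -1.4]
width: 0.022
```

Emit:
step_arm(targets=[[[0.0226,-0.003,0],[0,0,-1.27],-1],[[0.0226,-0.0025,0],[0,0,-1.27],-1],[[0.0227,-0.002,0],[0,0,-1.27],-1],[[0.0227,-0.0015,0],[0,0,-1.27],-1],[[0.0228,-0.001,0],[0,0,-1.27],-1],[[0.022,-0.0005,0],[0,0,-1.27],-1],[[0.014,0,0],[0,0,-1.27],-1],[[0.006,0,0],[0,0,-1.27],-1]])

```text
t: 25.85
eef_pos: [0.5039, -0.1561, 0.3397]
ee_rot: [3.14, 0.0, -1.314]
force: [-0.2, 0.7, -1.9]
width: 0.0216
```

```bash
python3 - <<'E'
from h import *
s=arm.get_state(); print(s['eef_pos'],np.degrees(s['ee_rot']))
plan([.5098,-.1808,.339],-75.27,n=1)
E
```

```text
[ 0.50389071 -0.15614898  0.33965695] [ 1.79910820e+02  2.56542953e-02 -7.52728283e+01]
[[0.0253, 0.0006, 0.0007], [0, 0, np.float64(-0.0)]]
norm 0.02535791764658355
```

Emit:
step_arm(targets=[[[0.008,0,0],[0,0,0],-1],[[0.008,0.0005,0],[0,0,0],-1],[[0.006,0,0],[0,0,0],-1],[[0.003,0,0],[0,0,0],-1],[[0,0,0],[0,0,0],-1],[[0,0,0],[0,0,0],-1],[[0,0,0],[0,0,0],-1],[[0,0,0],[0,0,0],-1]])

```text
t: 26.65
eef_pos: [0.5102, -0.1793, 0.3407]
ee_rot: [-3.141, -0.0, -1.313]
force: [-0.2, 0.6, -0.5]
width: 0.0217
```

```bash
python3 - <<'E'
from h import *
s=arm.get_state(); print(s['eef_pos'],np.degrees(s['ee_rot']))
p,d,_=grab('side','s20'); p2,d,s=grab('wrist','w20')
v,u=np.nonzero(d>0);P=pts('wrist',np.c_[u,v],d[v,u],s);X,Y,Z=P.T
q=P[(X>.45)&(X<.62)&(Y>-.24)&(Y<-.1)&(Z>.155)&(Z<.168)]; print(cv2.minAreaRect((q[:,:2]*1000).astype(np.float32)))
cv2.imwrite('pics/l20.png',np.hstack([cv2.resize(p[150:350,280:480,::-1],(400,400)),cv2.resize(p2[60:260,180:380,::-1],(400,400))]))
E
```

```text
[ 0.51019015 -0.17934312  0.3406691 ] [-1.79988111e+02 -2.20249832e-03 -7.52323246e+01]
((536.3853149414062, -175.3294677734375), (103.88011932373047, 52.63127517700195), 14.958634376525879)
```

View pics/l20.png

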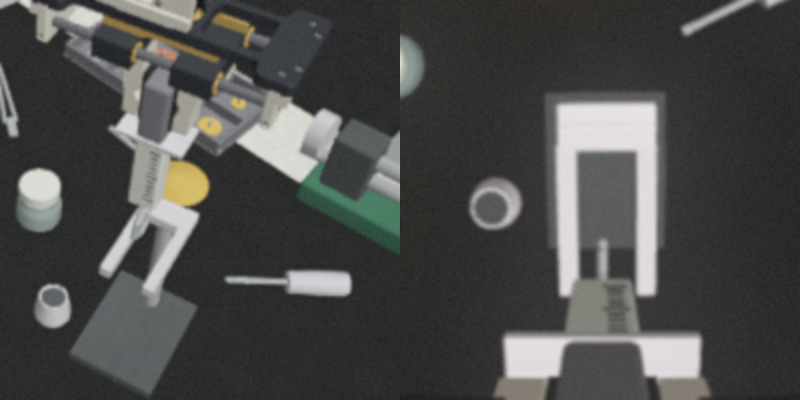

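The hook (u 603) is about 1.5 mm left of the tine gap's centre (u 607), which agrees with the pose. I'll correct that and descend.

Emit:
step_arm(targets=[[[0.0015,0,0.005],[0,0,0],-1],[[0,0,0.014],[0,0,0],-1],[[0,0,0.015],[0,0,0],-1],[[0,0,0.015],[0,0,0],-1],[[0,0,0.015],[0,0,0],-1],[[0,0,0.015],[0,0,0],-1],[[0,0,0.01],[0,0,0],-1],[[0,0,0],[0,0,0],-1]])

```text
t: 27.55
eef_pos: [0.5098, -0.1809, 0.25]
ee_rot: [3.139, 0.001, -1.314]
force: [0.1, 1.0, -1.7]
width: 0.0216
```

```bash
python3 - <<'E'
from h import *
s=arm.get_state(); print(s['eef_pos'],np.degrees(s['ee_rot']),s['force'])
p,d,_=grab('side','s21'); p2,d,s=grab('wrist','w21')
cv2.imwrite('pics/l21.png',np.hstack([cv2.resize(p[150:350,280:480,::-1],(400,400)),cv2.resize(p2[60:260,180:380,::-1],(400,400))]))
E
```

```text
[ 0.50976952 -0.18091956  0.24998768] [ 1.79854892e+02  5.80131175e-02 -7.52595759e+01] [ 0.10626973  1.00053085 -1.66317309]
```

View pics/l21.png

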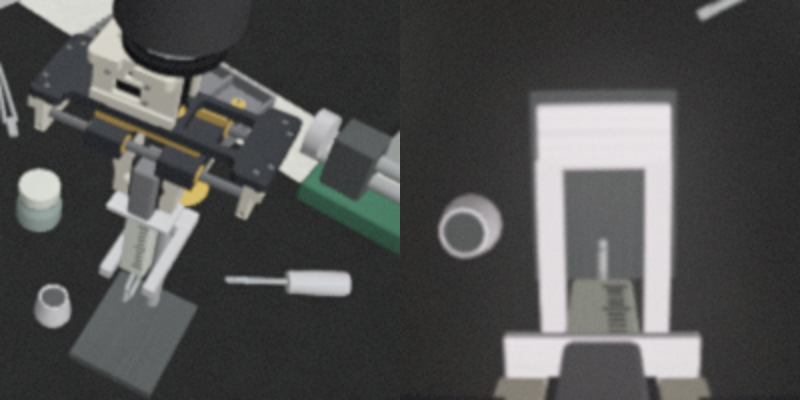

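The body is between the tines, centred. Continuing down.

Emit:
step_arm(targets=[[[0,0,0.008],[0,0,0],-1],[[0,0,0.012],[0,0,0],-1],[[0,0,0.012],[0,0,0],-1],[[0,0,0.012],[0,0,0],-1],[[0,0,0.012],[0,0,0],-1],[[0,0,0.008],[0,0,0],-1],[[0,0,0.004],[0,0,0],-1],[[0,0,0],[0,0,0],-1]])

```text
t: 28.45
eef_pos: [0.5104, -0.181, 0.1829]
ee_rot: [3.141, 0.0, -1.313]
force: [-0.8, 0.5, -1.1]
width: 0.022
```

Emit:
step_arm(targets=[[[0,0,0.001],[0,0,0],-1],[[0,0,0.001],[0,0,0],-1],[[0,0,0.001],[0,0,0],-1],[[0,0,0.001],[0,0,0],-1],[[0,0,0.001],[0,0,0],-1],[[0,0,0],[0,0,0],-1],[[0,0,0],[0,0,0],-1],[[0,0,0],[0,0,0],-1]])

```text
t: 29.25
eef_pos: [0.5106, -0.181, 0.1786]
ee_rot: [-3.141, -0.0, -1.313]
force: [-0.2, -0.6, -1.4]
width: 0.0217
```

```bash
python3 - <<'E'
from h import *
s=arm.get_state(); print(s['eef_pos'],np.degrees(s['ee_rot']),s['force'])
p,d,_=grab('side','s22'); 
v,u=np.nonzero(d>0);P=pts('side',np.c_[u,v],d[v,u])
p2,d,s=grab('wrist','w22')
cv2.imwrite('pics/l22.png',np.hstack([cv2.resize(p[220:340,300:420,::-1],(400,400),interpolation=cv2.INTER_CUBIC),cv2.resize(p2[60:260,180:380,::-1],(400,400))]))
print(arm.get_state()['force'])
E
```

```text
[ 0.51061915 -0.18102633  0.1786167 ] [-1.79994616e+02 -2.78156770e-03 -7.52489747e+01] [-0.16394185 -0.61777839 -1.41039822]
[ 0.50787975  0.36685474 -1.84574356]
```

View pics/l22.png

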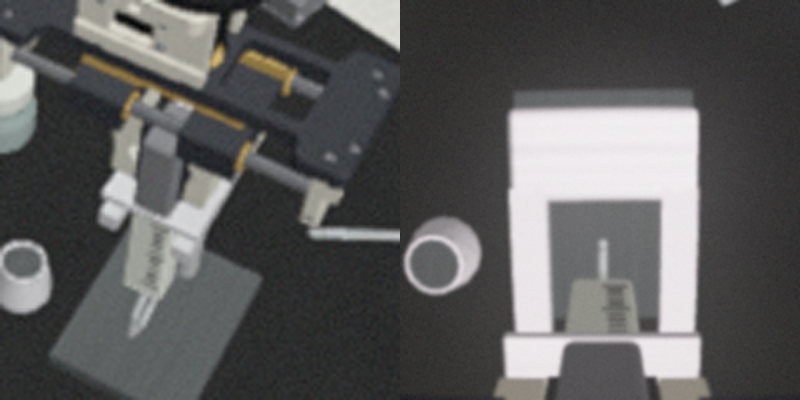

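Emit:
step_arm(targets=[[[0,0,0.0005],[0,0,0],-1],[[0,0,0.0005],[0,0,0],-1],[[0,0,0.0005],[0,0,0],-1],[[0,0,0.0005],[0,0,0],-1],[[0,0,0],[0,0,0],-1],[[0,0,0],[0,0,0],-1],[[0,0,0],[0,0,0],-1],[[0,0,0],[0,0,0],-1]])

```text
t: 30.15
eef_pos: [0.5106, -0.181, 0.1766]
ee_rot: [-3.141, -0.0, -1.313]
force: [-0.1, -0.5, -0.8]
width: 0.0219
```

Emit:
step_arm(targets=[[[0,0,0.0005],[0,0,0],-1],[[0,0,0],[0,0,0],-1],[[0,0,0],[0,0,0],-1],[[0,0,0],[0,0,0],-1],[[0,0,0],[0,0,0],-1],[[0,0,0],[0,0,0],-1],[[0,0,0],[0,0,0],-1],[[0,0,0],[0,0,0],-1]])

```text
t: 30.95
eef_pos: [0.5106, -0.181, 0.1766]
ee_rot: [-3.141, -0.0, -1.313]
force: [-1.5, 1.3, 5.7]
width: 0.0218
```

The collar is on the tines: wrist force went from -0.8 to +5.7 N and z stopped at 0.1766, the same as at pickup. Opening.

Emit:
step_arm(targets=[[[0,0,0],[0,0,0],-0.45],[[0,0,0],[0,0,0],-0.4],[[0,0,0],[0,0,0],-0.3],[[0,0,0],[0,0,0],-0.2],[[0,0,0],[0,0,0],0],[[0,0,0],[0,0,0],0.2],[[0,0,0],[0,0,0],0.5],[[0,0,0],[0,0,0],0.5]])

```text
t: 31.75
eef_pos: [0.5106, -0.181, 0.1761]
ee_rot: [3.142, -0.0, -1.313]
force: [0.2, -0.1, 0.4]
width: 0.0613
```

Emit:
step_arm(targets=[[[0,0,0],[0,0,0],0.5],[[0,0,0],[0,0,0],0.5],[[0,0,0],[0,0,0],0.5],[[0,0,-0.003],[0,0,0],0.5],[[0,0,-0.008],[0,0,0],0.5],[[0,0,-0.012],[0,0,0],0.5],[[0,0,-0.016],[0,0,0],0.5],[[0,0,-0.02],[0,0,0],0.5]])

```text
t: 32.55
eef_pos: [0.5105, -0.181, 0.2363]
ee_rot: [3.141, -0.0, -1.313]
force: [0.9, 0.1, 0.5]
width: 0.0655
```

```bash
python3 - <<'E'
from h import *
s=arm.get_state(); print(s['eef_pos'],s['width'],s['force'])
p,d,s=grab('wrist','w23')
v,u=np.nonzero(d>0);P=pts('wrist',np.c_[u,v],d[v,u],s);X,Y,Z=P.T
for a,b in((.212,.228),(.155,.168)):
    q=P[(X>.45)&(X<.62)&(Y>-.24)&(Y<-.1)&(Z>a)&(Z<b)]
    if len(q): print(len(q),cv2.minAreaRect((q[:,:2]*1000).astype(np.float32)),np.median(q[:,2]))
E
```

```text
[ 0.5104754  -0.18102828  0.23633656] 0.06546190780620777 [0.86826625 0.08902586 0.51094552]
1996 ((509.8651428222656, -181.3829345703125), (33.796566009521484, 22.137981414794922), 14.796730041503906) 0.22102816733102545
5946 ((536.2239379882812, -173.99761962890625), (104.35167694091797, 56.69468688964844), 15.558259010314941) 0.16170802695254716
```

View pics/w23.png

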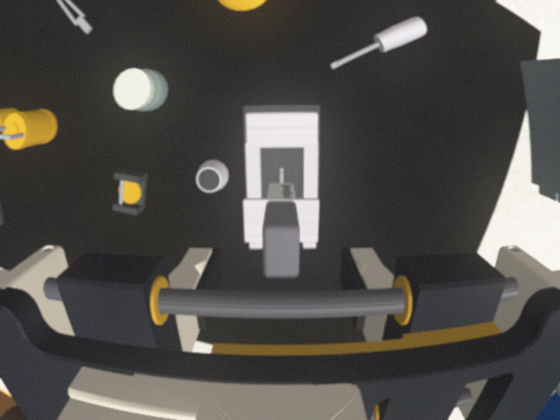

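The scale is back on the tines, with its grip at (282,240) in the picture and at (509.9, -181.4) mm, against (509.3, -182.3) at the start. I'll retreat up and run the final check.

Emit:
step_arm(targets=[[[0,0,-0.02],[0,0,0],0.5],[[0,0,-0.02],[0,0,0],0.5],[[0,0,-0.02],[0,0,0],0.5],[[0,0,-0.02],[0,0,0],0.5],[[0,0,-0.01],[0,0,0],0.5],[[0,0,0],[0,0,0],0.5],[[0,0,0],[0,0,0],0.5],[[0,0,0],[0,0,0],0.5]])

```text
t: 33.4
eef_pos: [0.5101, -0.1809, 0.324]
ee_rot: [3.14, 0.001, -1.313]
force: [-0.2, 0.2, -0.8]
width: 0.0657
```

```bash
python3 - <<'E'
from h import *
s=arm.get_state(); print(s['eef_pos'],s['width'],s['force'])
p,d,_=grab('side','s24'); 
v,u=np.nonzero(d>0);P=pts('side',np.c_[u,v],d[v,u]);X,Y,Z=P.T;C=p[v,u]
q=P[(X>.45)&(X<.56)&(Y>-.24)&(Y<-.14)&(Z>.212)&(Z<.228)]; print('grip',cv2.minAreaRect((q[:,:2]*1000).astype(np.float32)),np.median(q[:,2]))
m=(X>.46)&(X<.55)&(Y>.13)&(Y<.21)&(Z>.066)&(Z<.074)&(C[:,0]>C[:,2]*1.4); q=P[m];print('wtop',cv2.minEnclosingCircle((q[:,:2]*1000).astype(np.float32)),np.median(q[:,2]))
o=np.load('pics/side0.npz')['p']
df=cv2.absdiff(o,p).max(2); cv2.imwrite('pics/f.png',np.hstack([p[100:360,100:460,::-1],cv2.cvtColor(df,cv2.COLOR_GRAY2BGR)[100:360,100:460]*2]))
E
```

```text
[ 0.5101115  -0.18089203  0.32397145] 0.06567928008442783 [-0.24395937  0.15232908 -0.78342931]
grip ((510.5668640136719, -181.837158203125), (35.8399772644043, 22.164714813232422), 14.99907112121582) 0.21928567923093756
wtop ((503.7334289550781, 167.457275390625), 24.832796096801758) 0.06983244331433824
```

View pics/f.png

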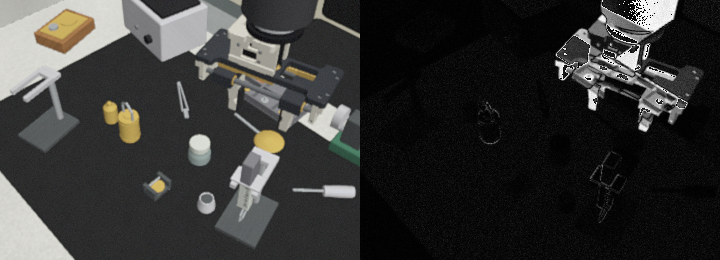

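The final side view shows the weight upright at (130,125), the scale on its stand at (255,175) and everything else unmoved. The difference image has only faint edges on the weight and the scale, about 1–2 mm. Handing in.

```bash
python3 -c "
from station import ticket
print(ticket.job_done())"
```

```text
the job is handed in; nothing more can be done
None
```

The job is handed in at about 33.5 s of the 72 s allowed; no verdict was reported. I took the scale off its stand, hooked the weight's bail and raised it slowly. It lifted off at about 6.4 N, roughly 0.65 kg. I held it still about 6 mm clear of the bench for nearly 2 s, lowered and unhooked it, and hung the scale back on the tines.

**Last checks**
- **Weight:** it stands upright with its top at 70 mm, within about 2.5 mm of its starting place. It and the scale were the only bench items to show faint edges when I compared the first and last side pictures.
- **Scale:** it hangs upright on the tines, its grip within about 1–2 mm of where it started, at the same height and turn.
- **Other things on the bench:** the same picture comparison shows none of them moved.
- **Robot:** the gripper is open and well clear, touching nothing.
- **Disagreements:** the camera views differed by up to 4 mm in y, so these positions are only good to a few millimetres. As I set the scale down, it pressed on the tines with about 6 N just before I released it. No check failed.

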